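# Put the hand sander away in the roll-front bench store

## Task

Put the hand sander away: roll the slatted door of the blue bench store open, set the sander down gently in the sloped cork rest inside so that it lies flat with its long side across the store, and roll the door fully shut again. Leave the other things on the bench where they are.

Things in the scene. Friction and masses are not known exactly. Their poses are not given: they have to be found in the camera images.
- cabinet: Blue bench store, fixed, 358 mm deep, 274 wide (250 inside), 157 high. Origin: middle of the foot of its front panel, on the bench; x goes back into the store, y along its width, z up. The front panel (12 mm thick) is 82 mm high; above it a curved door of wooden slats that rolls up and back under a fixed hood.
- track_axis (a point): Middle of the line, along y, about which the door turns: x = 170.7, y = 0, z = -123.4 mm of cabinet (below the bench top). Slats 8 to 9 mm thick run with their middle 270 mm from it. The lead slat (24 mm wide) is centred 54 degrees above the horizontal towards the front when shut, 86 degrees when fully open. The fixed hood begins at x = 195 mm of cabinet, its top 157 mm high.
- tambour (a joint): How far the slatted door is rolled open, rad about track_axis: 0 fully shut, 0.56 fully open; it may start a little open. It stays where it is left; moving it takes about 2 to 4 N at the tab.
- door_tab (a point): Middle of the orange pull tab on the lead slat: a plate 100 mm along y, 10 mm thick, standing 40 mm straight out from the slat, away from track_axis. This point is 294.5 mm from that line, 20 mm inside the tab's outer edge. Shut, the tab points 54 degrees above the horizontal, to the front. Its axes turn with the door; shut, they are those of cabinet.
- rest: Sloped cork rest inside the store, fixed, facing front and up, inclined 25 degrees. Origin: middle of the cork surface (at x = 106, y = 0, z = 55 mm of cabinet); x goes up the slope, y along the store's width, z square to the cork. Wooden rims 12 mm high round it leave a bay 100 mm (x) by 216 mm (y).
- sander: Hand sander, 0.35 kg (may vary): flat base 200 x 80 x 14 mm (black pad, aluminium plate) and a dark wooden handle block on its middle, 120 mm long, 28 mm wide, from 14 to 62 mm above the underside. Origin: centre of the underside; x along its 200 mm, z up. It starts flat on the bench.
- tin: Bystander: paint tin, 80 mm across, 110 mm high, origin at the centre of its underside. It and the sander may change places.
- jar: Bystander: amber jar, 66 mm across, 90 mm high, origin at the centre of its underside.
- offcut: Bystander: wooden offcut 200 x 70 x 22 mm, flat on the bench, origin at the centre of its underside, x along its length.
- hammer: Bystander: hammer lying on the bench, about 300 mm long.
- screwdriver: Bystander: screwdriver lying on the bench, about 200 mm long.
- mug: Bystander: blue mug, 80 mm across, 90 mm high, origin at the centre of its underside.
- pipe: Bystander: upright grey pipe offcut, 56 mm across, 130 mm high, origin at the centre of its underside.
Not all that is in view belongs to the job. There is more than one size of the sander; the one meant has the size given above.

How it is judged:
By the outcome, as a careful person would: the job done as asked, in the order asked, and still so for the second after the job is handed in, with the robot touching nothing.
It also fails if it takes over 66 s, if anything falls off the work surface, if the arm or the gripper's body presses on something with over 40 N, if the wrist force passes 120 N, or if a joint passes its speed limit or range.

## Robot

A 7-joint arm with a two-finger parallel gripper is mounted at the origin on the work surface. World frame = base frame: x ahead of the robot, y to its left, z up, the work surface at z = 0. Lengths are in m, angles in rad, forces in N, time in s.
With the tool pointing down it reaches from about 0.4 to 0.85 m from the base axis. Payload 4.5 kg.
Tool frame: the origin (TCP) lies at the very end of the fingers, on their centre line; the grasp point (between the pads) lies 19 mm behind it; y points along the fingers, x is the direction in which the jaws open and shut, and the axes are right-handed (so a half turn about y gives the same grasp; the last joint's range is limited). The gripper opens to 88 mm and grips with 3 to 60 N. Pads are 18 mm wide; open, the fingers measure 123 mm over their backs; the gripper's body (75 mm by 187 mm) begins 45 mm behind the grasp point.
Start: joints at [1.147, 0.689, -0.195, 1.565, 0.157, 0.902, -0.215], TCP at [0.276, -0.561, 0.21] pointing down, gripper open.
Joint ranges: [-3.01, 3.01], [-0.46, 2.08], [-1.47, 1.51], [0.13, 2.56], [-1, 4.14], [0.04, 2.09], [-2.66, 2.66]. Speed limits (rad/s): [2.57, 2.57, 3.14, 3.14, 3.14, 3.14, 3.14].

## Interface

Orientations are given as a unit quaternion [x, y, z, w].
In Python, from plant import r gives the robot as it stands.
- The arm moves only by the shell command python3 -m inch 'ROWS' [OPENING] [FORCE]. ROWS is JSON, a list of rows, each a list of 6 numbers: the shift along the tool's x, y, z in mm, then the turn, a rotation vector about the tool's x, y, z in rad. In form: [[x, y, z, ax, ay, az], ...]. A call has 1 to 12 rows; each row shifts and turns the commanded pose from where the row before left it, along the tool's axes as they then stand; what a row does not reach is not made up. A row lasts 1/12 s, in which the tool goes at most 41.7 mm and 7.16 degrees, less where a joint would pass 70% of its speed; a pose out of reach is approached as far as the arm can. A call is refused whole if a number of a shift passes 41.7 or a number of a turn 0.125, either way. A call with a gripper value outside its range is refused whole. OPENING is the finger opening in mm, from 0 to 88.1, set as the call begins (- or left out, the last holds). The fingers move at their own pace and stop on an object; FORCE is the grip in N (left out, the last holds). Time passes only in rows, so rows that do not move let the fingers close. It gives the time, the measured TCP pose, the force and the opening at its end, in the units of the state.
- r.get_state(): the state, without advancing time (a new reading comes with each control period).
- r.snapshot(name): name is "scene" or "top"; returns a dict with "img" (384x512x3 uint8, red, green, blue), "range_z" (384x512 float32, m along the optical axis (not along the pixel's ray), 0 where there is no reading), "mtx" (3x3 intrinsics, pixels), "camera_from_world" (4x4, takes a point from world to camera coordinates). Camera axes: x right, y down, z forward; pixel columns grow to the right and rows downward; lengths in m; the calibration is good to about 2 mm. A picture is of the moment at which its call begins.
- r.finish_job(): hands the job in, once; it reports no verdict.
The state is a dict: "clock": time; "q": joint angles; "qd": joint speeds; "joint_torque": joint torques, N m; "tool_pos": TCP position; "eef_rot": TCP orientation; "contact_force": force on the tool from outside, world axes, zero at the start; "moment": the same for the moment, N m; "opening": opening from 0.0 (shut) to 1.0 (fully open).
Only numpy, scipy, OpenCV 4.12 (cv2) and the standard library are available. Lean on these libraries where they do the work, as an engineer would, in place of code of your own. Each camera call takes 0.05 s, during which the arm holds its last target.

## Working session

There is one attempt and no reset: what is moved stays moved. The work goes in short steps, Python scripts to look and compute and a shell command to move; the robot and the scene stay as the last step left them, time stands still between calls to the robot, and variables do not carry over. Pictures are saved under pics/ and viewed, and the job is handed in when it is done.

```bash
ls; mkdir -p pics; python3 - <<'E'
from plant import r
import cv2,numpy as np
s=r.get_state();print(s)
for n in("scene","top"):
    d=r.snapshot(n);cv2.imwrite(f"pics/{n}0.png",cv2.resize(d["img"][:,:,::-1],(800,600)));np.savez(f"{n}0.npz",**d);print(n,d["mtx"],np.round(d["camera_from_world"],4))
E
```

```text
pics
{'clock': 0.0, 'q': array([ 1.14679895,  0.68995257, -0.19450309,  1.5663402 ,  0.15733158,
        0.90250964, -0.21509931]), 'qd': array([ 0.00093885, -0.00030372, -0.00075738, -0.00014707, -0.00038839,
        0.00064962, -0.00028849]), 'joint_torque': array([ 1.92205935e-04, -5.27559328e+01, -1.26730442e+00, -1.53426558e+01,
       -5.26957749e-02,  6.63872706e-03,  1.45995741e-04]), 'tool_pos': array([ 0.2758689 , -0.56006032,  0.20883044]), 'eef_rot': array([-0.60014143,  0.3740511 , -0.37290287,  0.60071581]), 'contact_force': array([ 0.78545632, -0.05394163, -0.18719161]), 'moment': array([-0.02744368,  0.0059965 ,  0.03026004]), 'opening': 1.0017562450213633}
scene [[426.69884809   0.         251.97350553]
 [  0.         426.69884809 197.37646003]
 [  0.           0.           1.        ]] [[-0.9985 -0.0543 -0.011   0.5065]
 [-0.0251  0.6202 -0.7841  0.0772]
 [ 0.0494 -0.7826 -0.6206  1.2889]
 [ 0.      0.      0.      1.    ]]
top [[463.08743355   0.         253.76906173]
 [  0.         463.08743355 189.77807027]
 [  0.           0.           1.        ]] [[ 0.0282 -0.9995 -0.0115 -0.0587]
 [-0.9942 -0.0269 -0.1039  0.5222]
 [ 0.1035  0.0144 -0.9945  1.3103]
 [ 0.      0.      0.      1.    ]]
```

View pics/scene0.png

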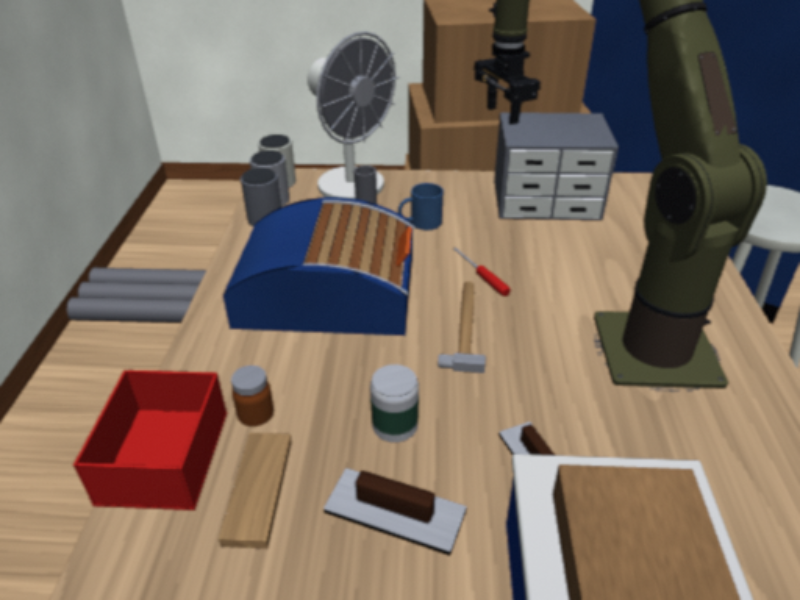

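View pics/top0.png

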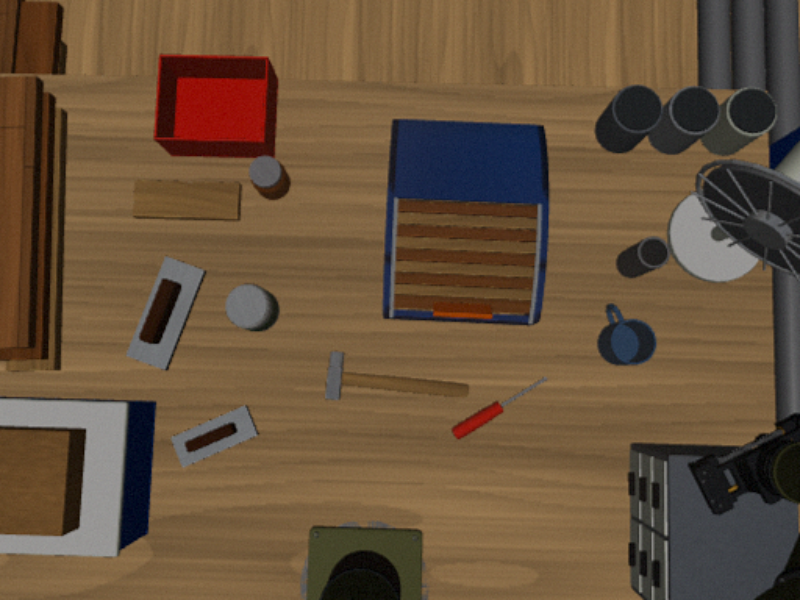

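The top view shows two sanders: a large one at (165,312) and a small one at (215,435). The store's door is shut, with its orange tab at (463,312) facing the robot. Next I'll measure both sanders and the store.

```bash
cat > h.py <<'E'
import numpy as np,cv2
from scipy.spatial.transform import Rotation as R
def cloud(d):
    z=d["range_z"];v,u=np.mgrid[:z.shape[0],:z.shape[1]]
    K=d["mtx"];c=np.stack([(u-K[0,2])/K[0,0]*z,(v-K[1,2])/K[1,1]*z,z],-1)
    T=np.linalg.inv(d["camera_from_world"]);return c@T[:3,:3].T+T[:3,3]
def pix(d,p):
    c=d["camera_from_world"]@np.r_[p,1];q=d["mtx"]@c[:3];return q[:2]/q[2]
def rect(p):
    (c,s,a)=cv2.minAreaRect((np.asarray(p)[:,:2]*1000).astype(np.float32));return np.round(c,1),np.round(s,1),round(a,1)
E
python3 - <<'E'
from h import *
d=np.load("top0.npz");P=cloud(d);im=d["img"].astype(int);f=512/800
hsv=cv2.cvtColor(d["img"],cv2.COLOR_RGB2HSV)
def box(x0,y0,x1,y1):
    m=np.zeros(P.shape[:2],bool);m[int(y0*f):int(y1*f),int(x0*f):int(x1*f)]=1;return m
bench=P[box(300,420,440,500)];print("bench z",np.median(bench[:,2]))
for n,b in(("big",(115,245,215,380)),("small",(160,395,270,475))):
    m=box(*b);z=P[...,2];q=P[m&(z>0.006)&(d["range_z"]>0)]
    print(n,rect(q),np.percentile(q[:,2],[5,50,95,99]))
    t=P[m&(z>0.035)];print(" handle",len(t),len(t) and rect(t), np.median(t[:,2]))
    c=m&(hsv[...,1]<70)&(hsv[...,2]>90); print(" plate",rect(P[c]),np.median(P[c][:,2]))
# cabinet
m=box(370,100,565,335);z=P[...,2]
q=P[m&(z>0.03)];print("cab",rect(q),q[:,2].max())
o=(hsv[...,0]<12)&(hsv[...,1]>200)&(hsv[...,2]>120)&box(400,290,530,330)
print("tab",o.sum(),P[o].mean(0),P[o].min(0),P[o].max(0),rect(P[o]))
g=m&(hsv[...,0]>100)&(hsv[...,0]<130)&(hsv[...,1]>120)
h=P[g&box(370,100,565,200)];print("hood",rect(h),h[:,2].max())
for n,dd in(("scene0",0),):
    s=np.load("scene0.npz");PS=cloud(s);hs=cv2.cvtColor(s["img"],cv2.COLOR_RGB2HSV)
    g=(hs[...,0]>100)&(hs[...,0]<130)&(hs[...,1]>120)
    mm=np.zeros(g.shape,bool);mm[int(190*f):int(335*f),int(220*f):int(415*f)]=1
    q=PS[g&mm&(PS[...,2]>0.005)];print("cab scene",rect(q),q.min(0),q.max(0))
    side=PS[g&mm&(PS[...,2]<0.06)&(PS[...,2]>0.01)]
    print("side fit",np.polyfit(side[:,0],side[:,1],1),side.min(0),side.max(0))
# other objects
lab=cv2.connectedComponentsWithStats(((z>0.008)&(d["range_z"]>0)).astype(np.uint8))
for i in range(1,lab[0]):
    if lab[2][i,4]>80:
        q=P[lab[1]==i];print(i,lab[3][i]/f,rect(q),np.round(np.percentile(q[:,2],98),3))
cv2.imwrite("pics/crop0.png",cv2.resize(d["img"][150:320,60:190,::-1],None,fx=4,fy=4,interpolation=2)[:600])
E
```

```text
bench z -0.0007603707993671938
big (array([487.6, 391.8]), array([235.1, 171.2]), 0.8) [0.00835388 0.01447878 0.06254166 0.06540363]
 handle 527 (array([414.9, 176.4]), array([474.4, 119.7]), 71.8) 0.059724553725283736
 plate (array([416.4, 191.3]), array([502.5, 201.1]), 71.1) 0.01300057607662064
small (array([251.5, 290.4]), array([121.1, 185.9]), 4.7) [0.0065686  0.01082573 0.0469898  0.04975224]
 handle 252 (array([320. , 134.2]), array([ 24.5, 415.7]), 21.6) 0.045039022967550246
 plate (array([319.1, 154.1]), array([ 61.5, 450.5]), 24.7) 0.009327915483924976
cab (array([ 613.1, -159.5]), array([274.5, 459.2]), 89.0) 1.3567239786741676
tab 41 [ 0.48435334 -0.16066876  0.14023493] [ 0.48093617 -0.20541682  0.13480028] [ 0.48802462 -0.11051175  0.14540566] (array([ 484.9, -157.9]), array([94.9,  6.6]), 89.0)
hood (array([ 610.8, -160.5]), array([269.1, 455.4]), 88.8) 1.3567239786741676
cab scene (array([648.3, 258.8]), array([ 367. , 1469.9]), 1.6) [ 0.44403525 -0.4809831   0.00502941] [0.83996234 0.98829972 0.86595316]
side fit [ 0.05161152 -0.06292354] [ 0.4840975  -0.47025459  0
[... 709 characters left out ...]
20062] (array([493.7, 214. ]), array([76.1, 78.3]), 56.1) 0.114
155 [625.38126871 337.59356287] (array([ 467.7, -459.7]), array([110.6,  87.6]), 7.2) 0.092
170 [384.49640515 381.27995711] (array([381.2, -47.1]), array([ 85.8, 261.2]), 2.4) 0.03
175 [484.47368421 414.27631579] (array([ 326.7, -240.1]), array([ 28.3, 198. ]), 29.2) 0.029
180 [ 72.84683333 474.29116667] (array([199.2, 531.8]), array([275.2, 251.4]), 90.0) 0.216
181 [213.06439394 434.99431818] (array([259.7, 286. ]), array([ 59.7, 150. ]), 24.9) 0.049
187 [716.14592661 518.10132533] (array([ 174.7, -557.8]), array([254.5, 296. ]), 28.7) 0.688
201 [363.52118158 564.41074648] (array([42. ,  2.1]), array([126.7, 205.3]), 1.5) 0.292
```

View pics/crop0.png

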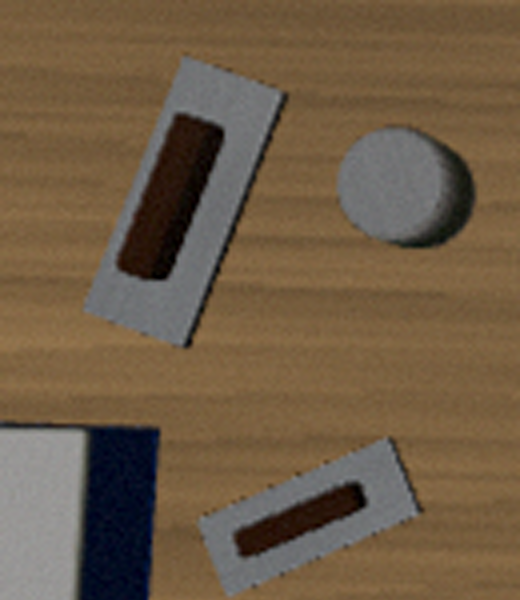

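The big plate measures 200 x 82 mm and the other 150 x 60 mm. So the sander meant is the large one at (165,312) in the top view. The crop confirms its longer handle. Next I'll refine the store's pose and the door angle.

```bash
python3 - <<'E'
from h import *
from scipy.optimize import least_squares
d=np.load("top0.npz");P=cloud(d);z=P[...,2]
lab=cv2.connectedComponentsWithStats(((z>0.008)&(d["range_z"]>0)).astype(np.uint8))
i=lab[1][int(221*.64),int(465*.64)];q=P[lab[1]==i]
print("cam",np.linalg.inv(d["camera_from_world"])[:3,3])
# side edges
def edge(ax,lo,hi,other,fn,qq):
    out=[]
    for a in np.arange(lo,hi,0.006):
        s=qq[(qq[:,ax]>a)&(qq[:,ax]<a+0.006)]
        if len(s)>3: out.append((a+.003,fn(s[:,other])))
    out=np.array(out);
    for _ in range(3):
        c=np.polyfit(*out.T,1);e=out[:,1]-np.polyval(c,out[:,0]);out=out[abs(e)<2.5*e.std()+1e-5]
    return c,e.std()
for n,f in(("max",np.max),("min",np.min)):
    c,e=edge(0,.50,.82,1,f,q);print("side y",n,c,np.polyval(c,.66),e)
for lo,hi in((-.28,-.225),(-.095,-.04)):
    c,e=edge(1,lo,hi,0,np.min,q);print("front x",c,np.polyval(c,-.16),e)
c,e=edge(1,-.28,-.04,0,np.max,q);print("back x",c,np.polyval(c,-.16),e)
b=q[(q[:,0]>.835)];print("back z",np.median(b[:,2]))
lowfront=q[(q[:,0]<.50)&((q[:,1]>-.09)|(q[:,1]<-.23))];print("low front",lowfront[:,0].min(),np.percentile(lowfront[:,0],[2,10,30]), lowfront[:,2].min())
# circle
for nm,sel in(("hood",(q[:,0]>.70)),("slats",(q[:,0]>.53)&(q[:,0]<.67)&(abs(q[:,1]+.16)<.1))):
    s=q[sel];f=lambda p:np.hypot(s[:,0]-p[0],s[:,2]+.1234)-p[1]
    r=least_squares(f,[.65,.28],loss="soft_l1",f_scale=.002);print(nm,r.x,np.std(f(r.x)))
s=np.load("scene0.npz");PS=cloud(s);hs=cv2.cvtColor(s["img"],cv2.COLOR_RGB2HSV)
m=np.zeros(hs.shape[:2],bool);m[120:216,140:268]=1
m&=(PS[...,2]>.008)&(PS[...,1]<.0)&(PS[...,1]>-.35)&(PS[...,0]<.9)&(hs[...,0]>100)&(hs[...,0]<130)&(hs[...,1]>120)
w=PS[m&(PS[...,2]<.07)&(PS[...,1]>-.06)]
print("side scene",len(w),np.polyfit(w[:,0],w[:,1],1),np.polyval(np.polyfit(w[:,0],w[:,1],1),.66),w[:,0].min(),w[:,0].max())
for n in("top0","scene0"):
    d=np.load(n+".npz");P=cloud(d);hsv=cv2.cvtColor(d["img"],cv2.COLOR_RGB2HSV)
    o=(hsv[...,0]<14)&(hsv[...,1]>190)&(hsv[...,2]>100)&(P[...,0]>.44)&(P[...,0]<.55)&(P[...,1]<-.08)&(P[...,1]>-.24)&(P[...,2]>.08)
    t=P[o];print(n,"tab",len(t),np.round(t.mean(0),4),np.round(np.percentile(t,[3,97],axis=0),4).tolist())
E
```

```text
cam [ 0.38518157 -0.06349035  1.35672398]
side y max [-0.01818456 -0.01224089] -0.02424270155163023 0.0007453982190991894
side y min [-0.01767337 -0.28440471] -0.2960691354187647 0.0007571571026975456
front x [0.04128706 0.49100973] 0.48440379750966145 0.0005683647694472255
front x [0.01992348 0.48572699] 0.4825392352192011 8.993864341554684e-05
back x [0.02168396 0.84365923] 0.840189794857944 0.0012118901472197871
back z 0.08663740668886877
low front 0.47816198348332795 [0.48047214 0.48124183 0.48501045] 0.009286814228362195
hood [0.65390682 0.27953086] 0.00197686911358081
slats [0.65405212 0.27287065] 0.01511375415911953
side scene 1763 [-0.01766159 -0.01223808] -0.023894726426178632 0.4870162479686682 0.8399623358203223
top0 tab 115 [ 0.4849 -0.1577  0.1408] [[0.4809, -0.2026, 0.1359], [0.489, -0.1129, 0.1455]]
scene0 tab 112 [ 0.4954 -0.1432  0.1307] [[0.4852, -0.1925, 0.1154], [0.5056, -0.1065, 0.1419]]
```

```bash
cat >> h.py <<'E'
CAB=np.array([.4825,-.157,0]);YAW=-.0178
RC=R.from_euler("z",YAW).as_matrix()
def cw(x,y,z): return CAB+RC@np.array([x,y,z])/1000   # cabinet mm -> world m
def cd(x,y,z): return RC@np.array([x,y,z],float)
def rot(y,x):  # tool rotation from world dirs of tool y (fingers) and tool x (jaws)
    y=np.asarray(y,float);y/=np.linalg.norm(y);x=np.asarray(x,float);x=x-y*(x@y);x/=np.linalg.norm(x)
    return R.from_matrix(np.column_stack([x,y,np.cross(x,y)]))
def plan(s,pos=None,ro=None):
    """rotate-first then translate, in tool axes"""
    R0=R.from_quat(s["eef_rot"]);R1=R0 if ro is None else ro
    rv=(R0.inv()*R1).as_rotvec()
    print("rotvec",np.round(rv,3),"deg",round(np.degrees(np.linalg.norm(rv)),1))
    if pos is not None:
        dw=(np.asarray(pos)-s["tool_pos"])*1000
        print("shift before turn",np.round(R0.inv().apply(dw),1),"after turn",np.round(R1.inv().apply(dw),1))
def show(s):
    A=R.from_quat(s["eef_rot"]).as_matrix()
    print("t",round(s["clock"],2),"pos",np.round(s["tool_pos"]*1000,1),"q",np.round(s["q"],2),"F",np.round(s["contact_force"],1),"M",np.round(s["moment"],2),"op",round(s["opening"]*88.1,1))
    print(" x",np.round(A[:,0],3),"y",np.round(A[:,1],3),"z",np.round(A[:,2],3))
def snap(r,n,name,crop=None):
    d=r.snapshot(n);im=d["img"][:,:,::-1]
    if crop: x0,y0,x1,y1=crop;im=im[y0:y1,x0:x1]
    f=min(800/im.shape[1],600/im.shape[0]);cv2.imwrite(f"pics/{name}.png",cv2.resize(im,None,fx=f,fy=f,interpolation=cv2.INTER_CUBIC))
    return d
E
python3 - <<'E'
from h import *
from plant import r
s=r.get_state();show(s)
A=R.from_quat(s["eef_rot"])
for n in("top0","scene0"):
    d=np.load(n+".npz");P=cloud(d);q=A.inv().apply(P.reshape(-1,3)-s["tool_pos"])*1000
    q=q[(abs(q[:,0])<150)&(abs(q[:,2])<150)&(q[:,1]<10)&(q[:,1]>-260)&(d["range_z"].ravel()>0)&(P.reshape(-1,3)[:,2]>.2)]
    for y0 in range(-260,10,20):
        t=q[(q[:,1]>=y0)&(q[:,1]<y0+20)]
        if len(t)>2: print(n,y0,len(t),np.round(t.min(0)[[0,2]]),np.round(t.max(0)[[0,2]]))
snap(r,"scene","grip",(290,0,370,90))
# tentative grasp orientation
for yaw in(-.323,):
    ax=np.array([np.cos(yaw),np.sin(yaw),0]);n=np.array([-ax[1],ax[0],0])
    for sg in(1,-1):
        print("grasp sign",sg);plan(s,np.array([.4848,.3887,.15]),rot([0,0,-1],sg*n))
a=np.radians(57.5);rad=cd(-np.cos(a),0,np.sin(a));tan=cd(np.sin(a),0,np.cos(a))
for sg in(1,-1):
    print("door sign",sg);plan(s,cw(170.7,0,-123.4)+.34*rad,rot(-rad,sg*tan))
E
```

```text
t 0.1 pos [ 275.9 -560.1  208.9] q [ 1.15  0.69 -0.19  1.57  0.16  0.9  -0.22] F [0.3 0.4 1. ] M [ 0.04 -0.01 -0.04] op 88.3
 x [ 0.442 -0.897 -0.002] y [-0.001  0.001 -1.   ] z [ 0.897  0.442 -0.   ]
top0 -260 193 [-38. -19.] [ 3. 37.]
top0 -240 219 [-40. -28.] [12. 38.]
top0 -220 122 [-39. -27.] [18. 39.]
top0 -200 397 [-43. -35.] [19. 38.]
top0 -180 121 [-43. -31.] [10. 35.]
top0 -160 91 [-90. -21.] [-32.  25.]
top0 -140 841 [-96. -35.] [71. 36.]
top0 -120 411 [-93. -33.] [84. 35.]
top0 -100 29 [-87. -32.] [83. 35.]
top0 -80 3 [42.  9.] [52. 10.]
top0 -60 5 [44.  1.] [55. 11.]
top0 -40 13 [43. -2.] [55. 11.]
top0 0 1234 [-150. -150.] [69. 29.]
scene0 -260 137 [-39. -26.] [17. 44.]
scene0 -240 135 [-41. -25.] [17. 42.]
scene0 -220 114 [-39. -32.] [12. 42.]
scene0 -200 145 [-45. -35.] [27. 41.]
scene0 -180 118 [-46. -32.] [14. 41.]
scene0 -160 109 [-44. -16.] [19. 28.]
scene0 -140 320 [-100.  -32.] [94. 41.]
scene0 -120 224 [-94. -31.] [89. 40.]
scene0 -100 81 [-92. -31.] [84. 39.]
scene0 -80 73 [-71. -10.] [66. 19.]
scene0 -60 74 [-63.  -7.] [65. 14.]
scene0 -40 40 [-63.  -7.] [60. 16.]
scene0 0 40 [-149. -149.] [60. 16.]
grasp sign 1
rotvec [-2.000e-03 -2.361e+00 -1.000e-03] deg 135.3
shift before turn [-758.6   60.1  606.8] after turn [966.   58.9 103.1]
grasp sign -1
rotvec [ 0.001  0.781 -0.002] deg 44.7
shift before turn [-758.6   60.1  606.8] after turn [-966.    58.9 -103.1]
door sign 1
rotvec [ 0.31  -1.065 -0.51 ] deg 69.9
shift before turn [-275.7   45.9  352.9] after turn [133.6 139.1 406.7]
door sign -1
rotvec [0.58  1.982 0.351] deg 120.0
shift before turn [-275.7   45.9  352.9] after turn [-133.6  139.1 -406.7]
```

View pics/grip.png

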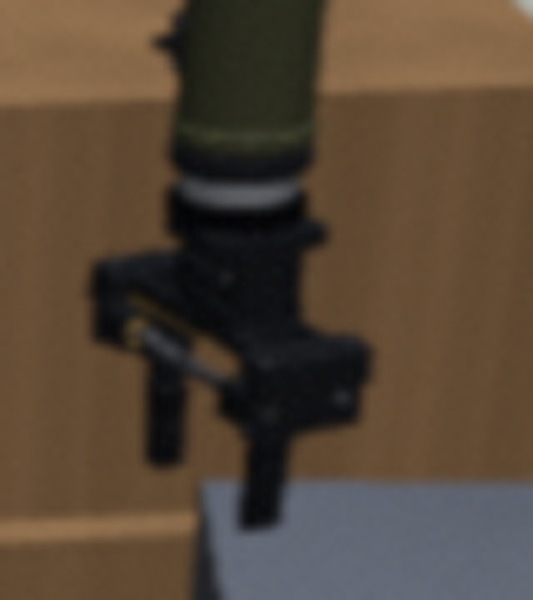

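```bash
python3 -m inch '[[0,-12,0,0,-0.122,0],[0,-12,0,0,-0.122,0],[0,-12,0,0,-0.122,0],[0,-12,0,0,-0.122,0],[0,-12,0,0,-0.122,0],[0,-12,0,0,-0.122,0],[0,-12,0,0,-0.122,0],[0,-12,0,0,-0.122,0],[0,-12,0,0,-0.122,0],[0,0,0,0,0,0]]' 30 10
python3 - <<'E'
from h import *
from plant import r
s=r.get_state();show(s)
a=np.radians(57.5);rad=cd(-np.cos(a),0,np.sin(a));tan=cd(np.sin(a),0,np.cos(a))
plan(s,cw(170.7,0,-123.4)+.350*rad,rot(-rad,tan))
E
```

```text
clock: 0.98
tool_pos: [0.2769, -0.5616, 0.3196]
eef_rot: [0.708, -0.004, 0.005, -0.706]
contact_force: [-0.1, -0.7, -0.3]
opening: 0.343
t 0.98 pos [ 276.9 -561.6  319.6] q [ 1.32  0.62 -0.53  1.4   0.32  1.2   0.75] F [-0.1 -0.7 -0.3] M [-0.11 -0.07 -0.01] op 30.2
 x [ 1.    -0.012  0.002] y [ 0.002 -0.003 -1.   ] z [ 0.012  1.    -0.003]
rotvec [ 0.001  0.006 -0.565] deg 32.4
shift before turn [182.9 147.1 407.6] after turn [ 73.3 222.  408.2]
```

```bash
python3 -m inch '[[18,0,40,0,0,0],[18,0,40,0,0,0],[18,0,40,0,0,0],[18,0,40,0,0,0],[18,0,40,0,0,0],[18,0,40,0,0,0],[18,0,40,0,0,0],[18,0,40,0,0,0],[18,0,40,0,0,0],[18,0,40,0,0,0],[0,0,8,0,0,0],[0,0,0,0,0,0]]'
python3 -m inch '[[0,0,0,0,0,-0.113],[0,0,0,0,0,-0.113],[0,0,0,0,0,-0.113],[0,0,0,0,0,-0.113],[0,0,0,0,0,-0.113],[0,0,0,0,0,0],[0,0,0,0,0,0]]'
python3 - <<'E'
from h import *
from plant import r
s=r.get_state();show(s)
a=np.radians(57.5);rad=cd(-np.cos(a),0,np.sin(a));tan=cd(np.sin(a),0,np.cos(a))
plan(s,cw(170.7,0,-123.4)+.330*rad,rot(-rad,tan))
E
```

```text
clock: 1.98
tool_pos: [0.4537, -0.1713, 0.3173]
eef_rot: [-0.707, 0.004, -0.004, 0.708]
contact_force: [-0.6, -0.9, -0.1]
opening: 0.342
clock: 2.57
tool_pos: [0.4505, -0.1773, 0.316]
eef_rot: [0.682, 0.185, 0.199, -0.679]
contact_force: [0.4, 0.0, 0.7]
opening: 0.339
t 2.57 pos [ 450.5 -177.3  316. ] q [ 1.05  0.26 -0.78  2.29  0.13  0.14  0.19] F [0.4 0.  0.7] M [ 0.02  0.36 -0.  ] op 29.9
 x [ 0.853 -0.019  0.522] y [ 0.522 -0.009 -0.853] z [0.021 1.    0.002]
rotvec [-0.    -0.003 -0.018] deg 1.0
shift before turn [-62.8 150.4  20.6] after turn [-65.4 149.3  20.8]
```

```bash
python3 -m inch '[[-21,10,7,0,0,0],[-21,30,7,0,0,0],[-21,30,7,0,0,0],[0,30,0,0,0,-0.018],[0,25,0,0,0,0],[0,24,0,0,0,0],[0,0,0,0,0,0],[0,0,0,0,0,0]]'
python3 - <<'E'
from h import *
from plant import r
s=r.get_state();show(s)
a=np.radians(57.5);rad=cd(-np.cos(a),0,np.sin(a));tan=cd(np.sin(a),0,np.cos(a))
plan(s,cw(170.7,0,-123.4)+.284*rad,rot(-rad,tan))
snap(r,"scene","s1",(120,40,400,240));snap(r,"top","t1",(200,50,400,250))
E
```

```text
clock: 3.23
tool_pos: [0.4355, -0.1619, 0.2679]
eef_rot: [-0.68, -0.171, -0.176, 0.691]
contact_force: [-0.7, -0.4, 0.5]
opening: 0.341
t 3.23 pos [ 435.5 -161.9  267.9] q [ 0.97  0.34 -0.75  2.37  1.07  0.08 -0.76] F [-0.7 -0.4  0.5] M [-0.02  0.33 -0.  ] op 30.0
 x [ 0.88  -0.01   0.475] y [ 0.476  0.013 -0.88 ] z [0.003 1.    0.016]
rotvec [-0.022  0.005 -0.072] deg 4.3
shift before turn [-14.9 164.6   2.2] after turn [-26.7 163.    5.7]
```

View pics/s1.png

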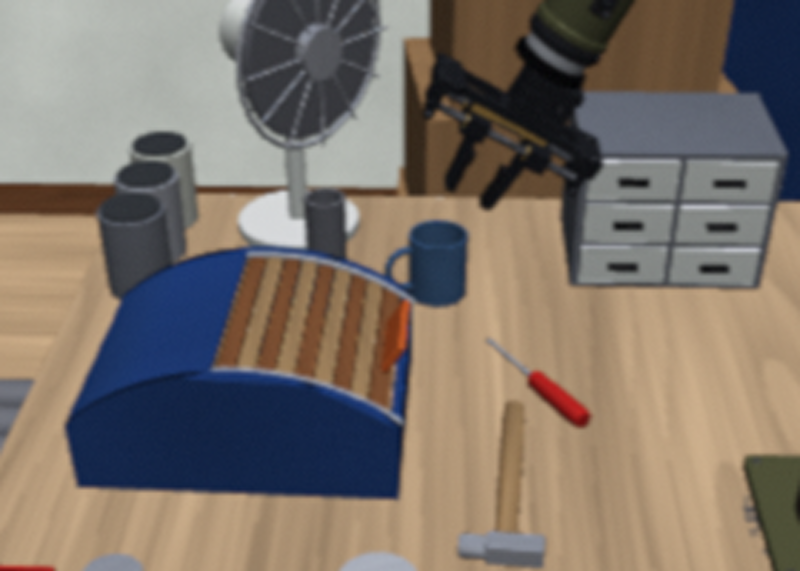

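Pitching the wrist this far forward takes joint 6 close to its lower limit. I'll push the tab with a vertical tool and closed fingers instead.

```bash
python3 -m inch '[[0,0,0,0,0,0.1],[0,0,0,0,0,0.1],[0,0,0,0,0,0.1],[0,0,0,0,0,0.1],[0,0,0,0,0,0.095],[0,0,0,0,0,0],[0,0,0,0,0,0]]' 0 20
python3 - <<'E'
from h import *
from plant import r
s=r.get_state();show(s)
plan(s,cw(-42,0,122),rot([0,0,-1],cd(1,0,0)))
E
```

```text
clock: 3.92
tool_pos: [0.437, -0.1637, 0.2627]
eef_rot: [-0.703, -0.023, -0.028, 0.71]
contact_force: [-0.5, 0.5, -0.1]
opening: 0.007
t 3.92 pos [ 437.  -163.7  262.7] q [ 0.99  0.57 -1.11  1.99  0.65  0.91 -0.45] F [-0.5  0.5 -0.1] M [-0.    0.08 -0.01] op 0.6
 x [ 0.997 -0.007  0.073] y [ 0.073  0.01  -0.997] z [0.006 1.    0.01 ]
rotvec [-0.011  0.011  0.073] deg 4.3
shift before turn [ -6.8 140.6   6.1] after turn [  3.4 140.7   7.6]
```

```bash
python3 -m inch '[[3,0,8,0,0.011,0.07],[0,28,0,0,0,0],[0,28,0,0,0,0],[0,28,0,0,0,0],[0,28,0,0,0,0],[0,26,0,0,0,0],[0,0,0,0,0,0],[0,0,0,0,0,0]]'
python3 - <<'E'
from h import *
from plant import r
s=r.get_state();show(s)
plan(s,cw(-42,0,122),rot([0,0,-1],cd(1,0,0)))
snap(r,"scene","s2",(120,40,400,240))
E
```

```text
clock: 4.58
tool_pos: [0.4371, -0.1554, 0.1248]
eef_rot: [-0.704, 0.006, -0.006, 0.71]
contact_force: [0.3, 0.6, 0.5]
opening: 0.006
t 4.58 pos [ 437.1 -155.4  124.8] q [ 0.78  0.77 -0.88  2.1   0.92  0.73 -0.74] F [0.3 0.6 0.5] M [-0.03 -0.05  0.01] op 0.5
 x [ 1.    -0.017 -0.001] y [-0.001  0.009 -1.   ] z [0.017 1.    0.009]
rotvec [-0.009  0.001 -0.001] deg 0.5
shift before turn [ 3.4  2.8 -0.8] after turn [ 3.4  2.8 -0.7]
```

View pics/s2.png

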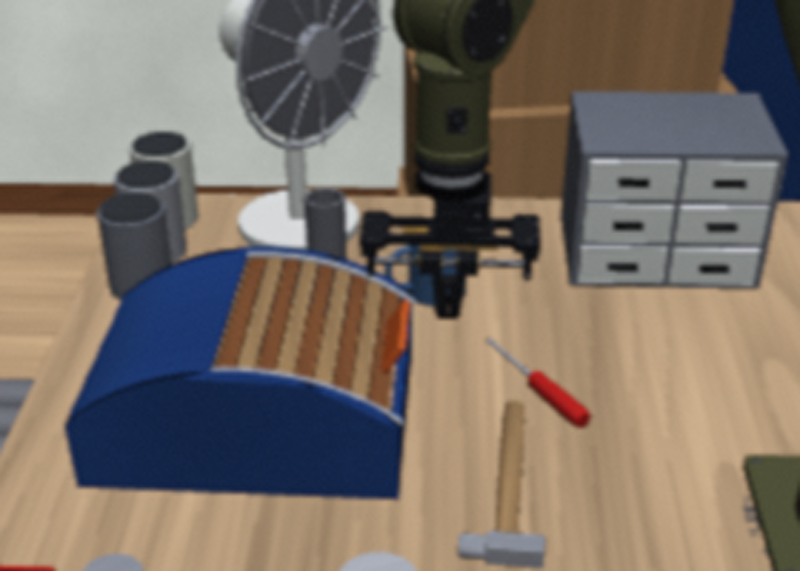

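```bash
python3 -m inch '[[12,0,0,0,0,0],[12,-3.5,0,0,0,0],[12,-3.5,0,0,0,0],[12,-3.5,0,0,0,0],[12,-3.5,0,0,0,0],[12,-3.5,0,0,0,0],[12,-3.5,0,0,0,0]]'
python3 - <<'E'
from h import *
from plant import r
s=r.get_state();show(s)
print("cab",np.round(RC.T@(s["tool_pos"]-CAB)*1000,1))
snap(r,"scene","s3",(120,40,400,240))
E
```

```text
clock: 5.22
tool_pos: [0.5242, -0.1573, 0.1486]
eef_rot: [-0.704, 0.005, -0.008, 0.71]
contact_force: [0.6, 0.4, 0.9]
opening: 0.007
t 5.22 pos [ 524.2 -157.3  148.6] q [ 0.73  0.82 -0.92  1.84  0.82  0.9  -0.6 ] F [0.6 0.4 0.9] M [-0.04 -0.08 -0.  ] op 0.6
 x [ 1.    -0.018  0.005] y [ 0.005  0.008 -1.   ] z [0.018 1.    0.008]
cab [ 41.7   0.4 148.6]
```

View pics/s3.png

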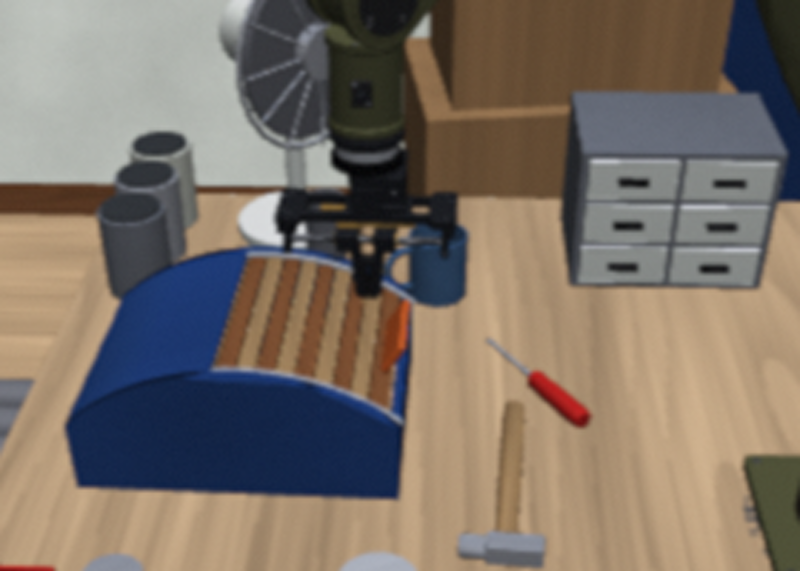

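The finger ended up behind the tab without moving the door. I'll re-measure the tab.

```bash
python3 - <<'E'
from h import *
from plant import r
D={"scene0":np.load("scene0.npz"),"top0":np.load("top0.npz"),"scene":r.snapshot("scene")}
for n,d in D.items():
    P=cloud(d);hsv=cv2.cvtColor(d["img"],cv2.COLOR_RGB2HSV)
    o=(hsv[...,0]<14)&(hsv[...,1]>190)&(hsv[...,2]>100)&(P[...,0]>.44)&(P[...,0]<.65)&(P[...,1]<-.08)&(P[...,1]>-.24)&(P[...,2]>.08)
    C=(P[o]-CAB)@RC*1000
    rr=np.hypot(C[:,0]-170.7,C[:,2]+123.4);a=np.degrees(np.arctan2(C[:,2]+123.4,170.7-C[:,0]))
    print(n,len(C),"r",np.percentile(rr,[3,50,97]).round(1),"ang",np.percentile(a,[3,50,97]).round(2),"y",np.percentile(C[:,1],[2,98]).round(),"z",np.percentile(C[:,2],[2,50,98]).round(1))
    print(" pix",np.argwhere(o).mean(0).round(1))
d=D["scene"]
P=cloud(d)
for a in(54,57.5): 
  for rr in(275,314):
    print(a,rr,[pix(d,cw(170.7-rr*np.cos(np.radians(a)),y,-123.4+rr*np.sin(np.radians(a)))).round(1) for y in(50,-50)])
snap(r,"scene","s4",(230,90,290,190))
E
```

```text
scene0 112 r [281.3 300.8 312.5] ang [57.15 58.25 58.61] y [-36.  51.] z [113.7 132.5 142.2]
 pix [157.3 257.8]
top0 117 r [308.5 313.1 317.4] ang [56.65 57.51 58.37] y [-47.  47.] z [135.7 140.9 145.8]
 pix [200.4 295.7]
scene 110 r [280.7 300.9 312.6] ang [57.1 58.3 58.6] y [-35.  52.] z [113.8 132.8 142.4]
 pix [157.4 257.7]
54 275 [array([258.2, 172. ]), array([260. , 154.7])]
54 314 [array([265.6, 163.9]), array([267.1, 146.8])]
57.5 275 [array([253.8, 169.4]), array([255.9, 152.2])]
57.5 314 [array([260.5, 160.8]), array([262.2, 143.8])]
```

View pics/s4.png

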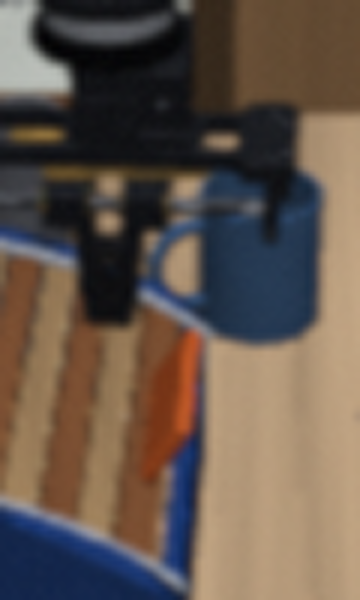

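```bash
python3 - <<'E'
from h import *
from plant import r
s=r.get_state();show(s);d=r.snapshot("scene");print(pix(d,s["tool_pos"]))
P=cloud(d);A=R.from_quat(s["eef_rot"])
q=A.inv().apply(P.reshape(-1,3)-s["tool_pos"])*1000
v,u=np.mgrid[:384,:512];m=(abs(q[:,0])<40)&(abs(q[:,2])<30)&(q[:,1]<3)&(q[:,1]>-70)
hs=d["img"].max(-1).ravel()<60;t=q[m&hs]
for y0 in range(-70,3,6):
    k=t[(t[:,1]>=y0)&(t[:,1]<y0+6)]
    if len(k):print(y0,len(k),k.min(0).round(),k.max(0).round())
E
```

```text
t 5.37 pos [ 524.1 -157.1  147.9] q [ 0.73  0.82 -0.92  1.85  0.82  0.9  -0.6 ] F [-0.9  0.   0.5] M [ 0.   -0.07  0.03] op 0.5
 x [ 1.    -0.018  0.005] y [ 0.005  0.008 -1.   ] z [0.018 1.    0.008]
[248.84262776 150.01880316]
-70 19 [-14. -70.  -4.] [ 16. -64.  14.]
-64 14 [-14. -64.   7.] [ 13. -58.  12.]
-58 18 [-14. -58.   4.] [ 14. -52.  16.]
-52 13 [-13. -51.  -1.] [ 13. -47.  15.]
-46 18 [-11. -46.  -4.] [ 14. -40.  14.]
-40 14 [-11. -39.   5.] [ 14. -34.  10.]
-34 11 [ -8. -34.   6.] [ 11. -30.  12.]
```

```bash
python3 - <<'E'
from h import *
from plant import r
s=r.get_state();d=r.snapshot("scene");A=R.from_quat(s["eef_rot"]).as_matrix()
for y in(0,-10,-15,-20,-25,-30):
    for z in(-9,9): print(y,z,[pix(d,s["tool_pos"]+A@np.array([x,y,z])/1000).round(1).tolist() for x in(-15,0,15)])
g=d["img"].max(-1);print(g[134:156,240:260])
s0=np.load("scene0.npz");A0=R.from_quat([-0.60014143,0.3740511,-0.37290287,0.60071581]).as_matrix();p0=np.array([.2758689,-.56006032,.20883])
for y in(0,-20): print(y,[pix(s0,p0+A0@np.array([x,y,0])/1000).round(1).tolist() for x in(-52,52)])
E
```

```text
0 -9 [[254.2, 148.8], [249.4, 148.7], [244.7, 148.5]]
0 9 [[253.8, 151.8], [249.0, 151.7], [244.2, 151.5]]
-10 -9 [[254.1, 146.1], [249.4, 146.0], [244.7, 145.8]]
-10 9 [[253.8, 149.1], [249.0, 148.9], [244.2, 148.8]]
-15 -9 [[254.1, 144.7], [249.4, 144.6], [244.6, 144.4]]
-15 9 [[253.7, 147.7], [248.9, 147.6], [244.1, 147.4]]
-20 -9 [[254.1, 143.4], [249.4, 143.2], [244.6, 143.1]]
-20 9 [[253.7, 146.3], [248.9, 146.2], [244.1, 146.0]]
-25 -9 [[254.1, 142.0], [249.4, 141.8], [244.6, 141.7]]
-25 9 [[253.7, 144.9], [248.9, 144.8], [244.1, 144.6]]
-30 -9 [[254.1, 140.6], [249.3, 140.4], [244.6, 140.3]]
-30 9 [[253.7, 143.6], [248.9, 143.4], [244.1, 143.3]]
[[136 135 131 103  47  20  19  23  35  34  22  16  17  22  43  69  86 131
  169 176]
 [142 140 122  85  43  21  17  20  27  29  26  19  18  25  47  70  85 132
  167 174]
 [145 142 114  72  43  22  19  18  21  30  28  21  19  34  65  85  92 119
  162 173]
 [147 146 115  70  42  23  17  17  16  19  20  17  20  43  86 106 102 101
  138 166]
 [146 142 115  76  45  22  19  18  16  16  16  18  23  56 107 129 121 111
  105 135]
 [146 134 111
[... 800 characters left out ...]
8 124 105 114 120 122 120
  118 127]
 [125 106 116 122 123 121 108 121 144 148 150 150 124 103 114 121 121 119
  118 129]
 [126 110 118 123 125 119 110 124 141 148 152 153 127 104 113 121 120 117
  120 130]
 [118 115 121 124 122 117 116 129 143 147 152 150 129 111 116 120 118 117
  119 129]
 [112 118 123 124 119 112 117 134 143 149 152 143 124 113 117 119 117 118
  118 131]
 [108 119 125 124 119 110 120 139 146 149 150 141 121 114 117 118 117 119
  119 132]
 [105 117 123 125 117 103 120 142 147 151 151 139 123 117 119 119 118 119
  120 134]
 [111 118 125 123 118 103 119 143 147 151 149 126 108 117 121 120 118 120
  122 139]]
0 [[327.8, 85.8], [313.8, 75.7]]
-20 [[328.3, 80.6], [314.2, 70.7]]
```

The first pass went over the tab. In the scene view the finger ends at about row 144, while the projected TCP falls at row 150. So the real fingertips sit about 25 mm short of the reported TCP, and the start picture shows the same. I'll allow for this from now on.

```bash
python3 -m inch '[[-22,0,0,0,0,0],[-22,0,0,0,0,0],[-22,0,0,0,0,0],[-22,0,0,0,0,0],[0,24,0,0,0,0],[0,24,0,0,0,0],[0,0,0,0,0,0],[12,0,0,0,0,0],[12,0,0,0,0,0],[12,-3.5,0,0,0,0],[12,-3.5,0,0,0,0]]'
python3 - <<'E'
from h import *
from plant import r
s=r.get_state();show(s)
print("cab",np.round(RC.T@(s["tool_pos"]-CAB)*1000,1))
snap(r,"scene","s5",(120,40,400,240))
E
```

```text
clock: 6.38
tool_pos: [0.4791, -0.1561, 0.1057]
eef_rot: [-0.705, 0.008, -0.004, 0.71]
contact_force: [-9.0, 0.3, 7.9]
opening: 0.005
t 6.38 pos [ 479.1 -156.1  105.7] q [ 0.73  0.84 -0.86  1.99  0.93  0.77 -0.72] F [-9.   0.3  7.9] M [-0.    1.69  0.02] op 0.5
 x [ 1.    -0.017 -0.007] y [-0.007  0.007 -1.   ] z [0.017 1.    0.007]
cab [ -3.5   0.8 105.7]
```

View pics/s5.png

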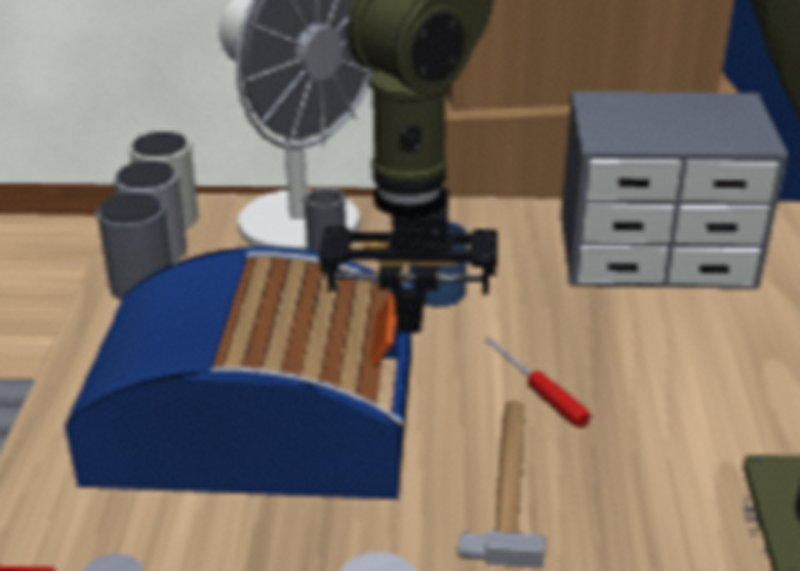

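```bash
python3 -m inch '[[12,-5,0,0,0,0],[12,-5,0,0,0,0],[12,-5,0,0,0,0],[12,-4,0,0,0,0],[12,-4,0,0,0,0],[12,-4,0,0,0,0],[12,-3,0,0,0,0],[10,-3,0,0,0,0],[8,-2,0,0,0,0]]'
python3 - <<'E'
from h import *
from plant import r
s=r.get_state();show(s)
print("cab",np.round(RC.T@(s["tool_pos"]-CAB)*1000,1))
snap(r,"scene","s6",(120,40,400,240))
E
```

```text
clock: 7.18
tool_pos: [0.5842, -0.1579, 0.1412]
eef_rot: [-0.704, 0.006, -0.006, 0.71]
contact_force: [-1.8, 0.2, -0.6]
opening: 0.005
t 7.18 pos [ 584.2 -157.9  141.2] q [ 0.66  0.89 -0.9   1.67  0.81  0.99 -0.54] F [-1.8  0.2 -0.6] M [-0.01  0.33 -0.01] op 0.4
 x [ 1.    -0.017 -0.001] y [-0.001  0.009 -1.   ] z [0.017 1.    0.009]
cab [101.7   0.9 141.2]
```

View pics/s6.png

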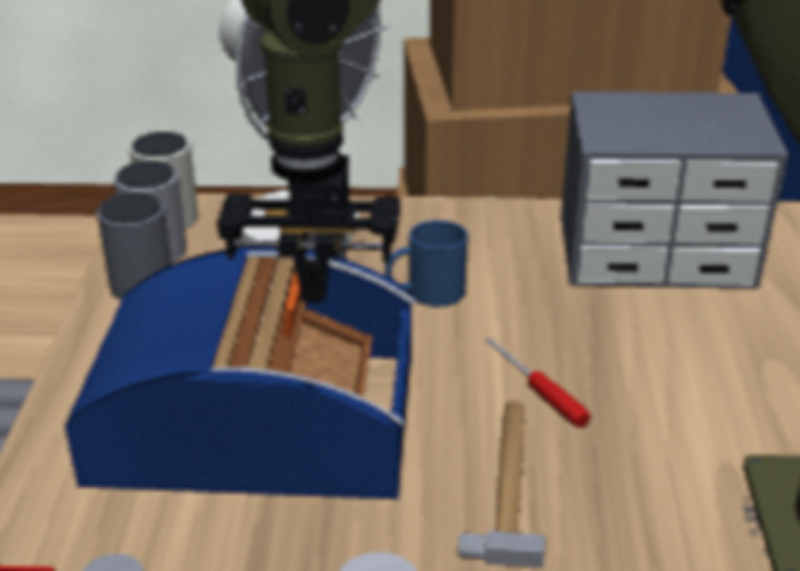

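```bash
python3 -m inch '[[6,-1,0,0,0,0],[6,0,0,0,0,0],[6,0,0,0,0,0],[4,0,0,0,0,0],[3,0,0,0,0,0]]'; python3 -m inch '[[3,0,0,0,0,0],[0,0,0,0,0,0]]';  python3 -m inch '[[3,0,0,0,0,0],[0,0,0,0,0,0]]'
```

```text
clock: 7.65
tool_pos: [0.6105, -0.1586, 0.1412]
eef_rot: [-0.704, 0.006, -0.007, 0.71]
contact_force: [-2.6, -0.5, 2.0]
opening: 0.005
clock: 7.82
tool_pos: [0.6123, -0.1587, 0.1409]
eef_rot: [-0.704, 0.007, -0.006, 0.71]
contact_force: [-4.3, -0.4, 3.2]
opening: 0.004
clock: 7.98
tool_pos: [0.6122, -0.1588, 0.1409]
eef_rot: [-0.705, 0.009, -0.003, 0.71]
contact_force: [-12.5, 0.2, 9.6]
opening: 0.005
```

```bash
python3 -m inch '[[-15,0,0,0,0,0],[-15,-10,0,0,0,0],[0,-40,0,0,0,0],[0,-40,0,0,0,0],[0,-40,0,0,0,0],[0,-10,20,0,0,0],[-7,0,38,0,0,0],[-7,0,38,0,0,0],[-7,0,38,0,0,0],[-7,0,38,0,0,0],[-7,0,38,0,0,0],[-7,0,38,0,0,0]]'
python3 -m inch '[[-7,0,38,0,0,0],[-7,0,38,0,0,0],[-7,0,38,0,0,0],[-7,0,38,0,0,0],[-7,0,38,0,0,0],[-7,0,38,0,0,0],[-7,0,38,0,0,0],[-7,0,30,0,0,0],[0,0,0,0,0,0]]' 70 40
python3 - <<'E'
from h import *
from plant import r
d=np.load("top0.npz");P=cloud(d);z=P[...,2]
lab=cv2.connectedComponentsWithStats(((z>0.008)&(d["range_z"]>0)).astype(np.uint8))[1]
i=lab[int(312*.64),int(164*.64)];q=P[lab==i];print("all",rect(q));print("handle",rect(q[q[:,2]>.045]),rect(q[q[:,2]>.055]))
s=r.get_state();show(s)
yaw=np.radians(-18.5);n=np.array([-np.sin(yaw),np.cos(yaw),0])
plan(s,np.array([.4848,.3887,.16]),rot([0,0,-1],n))
E
```

```text
clock: 8.98
tool_pos: [0.5484, 0.0911, 0.2831]
eef_rot: [-0.704, 0.005, -0.007, 0.71]
contact_force: [1.1, 0.4, 0.2]
opening: 0.007
clock: 9.73
tool_pos: [0.4932, 0.3949, 0.2859]
eef_rot: [-0.701, 0.003, -0.002, 0.713]
contact_force: [-0.9, 0.6, 0.2]
opening: 0.662
all (array([484.8, 388.7]), array([ 82.3, 199.8]), 71.5)
handle (array([484.3, 388.1]), array([ 28.7, 119.7]), 71.8) (array([484.6, 388.6]), array([ 27.8, 118.9]), 71.8)
t 9.73 pos [493.2 394.9 285.9] q [-0.28  0.75 -0.93  1.43  0.6   1.25 -1.27] F [-0.9  0.6  0.2] M [-0.06 -0.05  0.02] op 58.3
 x [ 1.    -0.007 -0.001] y [-0.001  0.016 -1.   ] z [0.007 1.    0.016]
rotvec [-0.014 -1.255  0.009] deg 71.9
shift before turn [ -8.2 125.8  -8.3] after turn [ -8.6 125.9   5.9]
```

```bash
python3 -m inch '[[0,0,0,0,-0.115,0],[0,0,0,0,-0.115,0],[0,0,0,0,-0.115,0],[0,0,0,0,-0.115,0],[0,0,0,0,-0.115,0],[0,0,0,0,-0.115,0],[0,0,0,0,-0.115,0],[0,0,0,0,-0.115,0],[0,0,0,0,-0.115,0],[0,0,0,0,-0.115,0],[0,0,0,0,-0.1,0],[0,0,0,0,0,0]]'
python3 - <<'E'
from h import *
from plant import r
s=r.get_state();show(s)
yaw=np.radians(-18.3);n=np.array([-np.sin(yaw),np.cos(yaw),0])
plan(s,np.array([.4846,.3885,.10]),rot([0,0,-1],n))
E
```

```text
clock: 10.73
tool_pos: [0.4982, 0.386, 0.2849]
eef_rot: [-0.574, -0.411, 0.407, 0.579]
contact_force: [-1.2, -0.4, -0.2]
opening: 0.795
t 10.73 pos [498.2 386.  284.9] q [-0.17  0.86 -1.22  1.43  0.8   1.39 -0.17] F [-1.2 -0.4 -0.2] M [-0.04 -0.13  0.  ] op 70.0
 x [0.33  0.944 0.009] y [ 0.001  0.009 -1.   ] z [-0.944  0.33   0.002]
rotvec [-0.002 -0.017  0.009] deg 1.1
shift before turn [ -3.7 184.9  13.3] after turn [ -1.9 184.9  13.7]
```

```bash
python3 -m inch '[[-2,35,14,0,-0.017,0],[0,35,0,0,0,0],[0,35,0,0,0,0],[0,35,0,0,0,0],[0,35,0,0,0,0],[0,10,0,0,0,0],[0,0,0,0,0,0],[0,0,0,0,0,0]]'
python3 - <<'E'
from h import *
from plant import r
s=r.get_state();show(s)
yaw=np.radians(-18.3);n=np.array([-np.sin(yaw),np.cos(yaw),0])
plan(s,np.array([.4846,.3885,.010]),rot([0,0,-1],n))
d=snap(r,"scene","s7",(170,200,340,370));print(pix(d,s["tool_pos"]),pix(d,s["tool_pos"]+[0,0,.025]))
snap(r,"top","t7",(40,120,200,280))
E
```

```text
clock: 11.4
tool_pos: [0.4842, 0.3913, 0.1014]
eef_rot: [-0.571, -0.416, 0.411, 0.576]
contact_force: [1.1, 1.0, 0.4]
opening: 0.794
t 11.4 pos [484.2 391.3 101.4] q [-0.22  1.05 -1.09  1.65  1.03  1.11 -0.36] F [1.1 1.  0.4] M [ 0.04 -0.16  0.02] op 69.9
 x [0.317 0.948 0.01 ] y [ 0.002  0.01  -1.   ] z [-0.948  0.317  0.002]
rotvec [-0.002 -0.004  0.01 ] deg 0.6
shift before turn [-3.4 91.4 -1.4] after turn [-2.5 91.4 -1.3]
[252.30026933 300.56574409] [252.17948542 293.27917521]
```

View pics/s7.png

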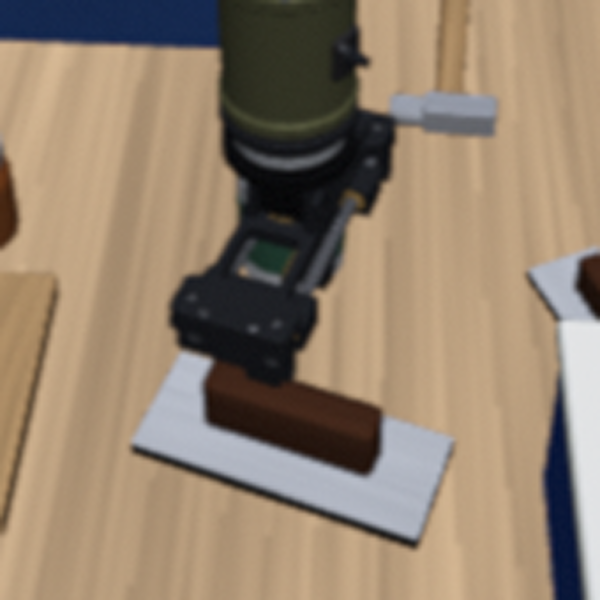

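View pics/t7.png

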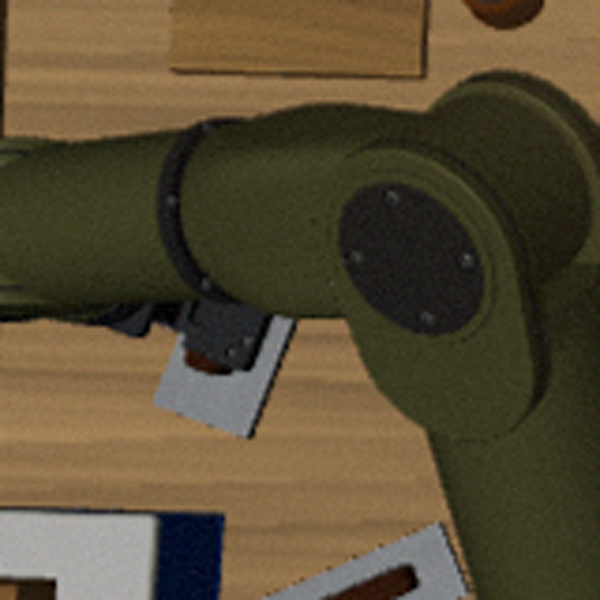

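```bash
python3 - <<'E'
from h import *
from plant import r
s=r.get_state();d=r.snapshot("scene");A=R.from_quat(s["eef_rot"]).as_matrix()
f=600/170
for y in(0,-20,-25,-30,-89):
    print(y,[((pix(d,s["tool_pos"]+A@np.array([x,y,z])/1000)-[170,200])*f).round().tolist() for x,z in((35,9),(35,-9),(52,9),(52,-9),(93,37),(93,-37))])
print(((pix(d,np.array([.4846,.3885,.062]))-[170,200])*f).round())
E
```

```text
0 [[282.0, 402.0], [255.0, 393.0], [272.0, 424.0], [244.0, 415.0], [290.0, 495.0], [173.0, 455.0]]
-20 [[282.0, 381.0], [254.0, 372.0], [271.0, 403.0], [243.0, 394.0], [290.0, 474.0], [171.0, 434.0]]
-25 [[282.0, 376.0], [254.0, 367.0], [271.0, 398.0], [243.0, 389.0], [290.0, 469.0], [170.0, 428.0]]
-30 [[282.0, 370.0], [254.0, 362.0], [271.0, 392.0], [243.0, 383.0], [290.0, 463.0], [170.0, 423.0]]
-89 [[281.0, 305.0], [252.0, 296.0], [269.0, 326.0], [240.0, 317.0], [289.0, 397.0], [164.0, 357.0]]
[291. 390.]
```

```bash
python3 - <<'E'
from h import *
from plant import r
s=r.get_state();d=r.snapshot("scene");A=R.from_quat(s["eef_rot"])
q=A.inv().apply(cloud(d).reshape(-1,3)-s["tool_pos"])*1000
m=(abs(q[:,0])<120)&(abs(q[:,2])<60)&(q[:,1]<-5)&(q[:,1]>-200)&(d["img"].max(-1).ravel()<70)
t=q[m]
for y0 in range(-200,-5,8):
    k=t[(t[:,1]>=y0)&(t[:,1]<y0+8)]
    if len(k)>4:print(y0,len(k),np.percentile(k,[2,98],axis=0).round().tolist())
print("x>60 front:",np.percentile(t[t[:,0]>80],[5,50,95],axis=0).round(1).tolist())
k=t[(t[:,0]<70)&(t[:,0]>30)&(t[:,1]>-75)];print("finger",len(k),np.percentile(k,[1,5,50,95,99],axis=0).round(1).tolist())
E
```

```text
-200 52 [[-2.0, -197.0, -24.0], [38.0, -192.0, 31.0]]
-192 220 [[-10.0, -192.0, -30.0], [38.0, -184.0, 36.0]]
-184 48 [[-38.0, -184.0, -5.0], [37.0, -177.0, 36.0]]
-176 18 [[-31.0, -175.0, 25.0], [18.0, -170.0, 34.0]]
-168 18 [[8.0, -167.0, -16.0], [18.0, -160.0, 22.0]]
-160 48 [[5.0, -160.0, -18.0], [18.0, -152.0, 23.0]]
-152 70 [[-3.0, -152.0, -19.0], [18.0, -144.0, 23.0]]
-144 108 [[-37.0, -144.0, -24.0], [94.0, -136.0, 24.0]]
-136 823 [[-86.0, -136.0, -29.0], [94.0, -129.0, 33.0]]
-128 148 [[-82.0, -128.0, -29.0], [95.0, -120.0, 34.0]]
-120 204 [[-79.0, -119.0, -28.0], [93.0, -112.0, 33.0]]
-112 134 [[-80.0, -112.0, -25.0], [87.0, -104.0, 34.0]]
-104 109 [[-78.0, -104.0, -30.0], [87.0, -96.0, 33.0]]
-96 37 [[-54.0, -96.0, -29.0], [87.0, -92.0, 32.0]]
-56 6 [[-49.0, -55.0, -1.0], [-34.0, -49.0, 10.0]]
-48 14 [[-44.0, -48.0, -6.0], [52.0, -41.0, 10.0]]
-40 30 [[-44.0, -40.0, -9.0], [51.0, -32.0, 10.0]]
-32 7 [[-43.0, -32.0, -7.0], [48.0, -29.0, 9.0]]
x>60 front: [[81.8, -135.7, -28.2], [87.8, -127.7, 3.2], [94.4, -95.2, 32.7]]
finger 28 [[45.7, -44.0, -9.3], [46.9, -43.1, -8.1], [49.5, -37.6, 1.8], [51.2, -30.8, 9.5], [52.2, -29.5, 10.1]]
```

```bash
python3 -m inch '[[-3,20,-1,0,0,0.01],[0,20,0,0,0,0],[0,20,0,0,0,0],[0,15,0,0,0,0],[0,10,0,0,0,0],[0,9,0,0,0,0],[0,0,0,0,0,0]]'
python3 - <<'E'
from h import *
from plant import r
s=r.get_state();show(s)
yaw=np.radians(-18.3);n=np.array([-np.sin(yaw),np.cos(yaw),0])
plan(s,np.array([.4846,.3885,.007]),rot([0,0,-1],n))
d=snap(r,"scene","s8",(170,200,340,370))
E
```

```text
clock: 12.18
tool_pos: [0.4835, 0.3869, 0.0052]
eef_rot: [0.574, 0.412, -0.415, -0.573]
contact_force: [-0.5, -0.5, 0.1]
opening: 0.797
t 12.18 pos [483.5 386.9   5.2] q [-0.25  1.17 -1.    1.68  1.16  1.01 -0.44] F [-0.5 -0.5  0.1] M [ 0.03 -0.17  0.04] op 70.2
 x [ 0.316  0.949 -0.003] y [-0.003 -0.003 -1.   ] z [-0.949  0.316  0.002]
rotvec [-0.002 -0.002 -0.003] deg 0.2
shift before turn [ 1.9 -1.8 -0.5] after turn [ 1.9 -1.8 -0.5]
```

View pics/s8.png

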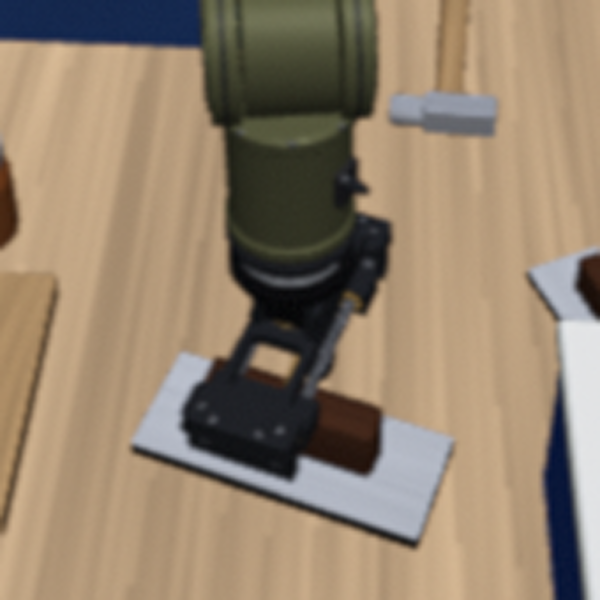

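```bash
python3 -m inch '[[0,0,0,0,0,0],[0,0,0,0,0,0],[0,0,0,0,0,0],[0,0,0,0,0,0],[0,0,0,0,0,0],[0,0,0,0,0,0],[0,0,0,0,0,0]]' 10 45
python3 -m inch '[[0,-10,0,0,0,0],[0,-20,0,0,0,0],[0,-20,0,0,0,0],[0,0,0,0,0,0],[0,0,0,0,0,0]]'
python3 - <<'E'
from h import *
from plant import r
s=r.get_state();show(s)
d=snap(r,"scene","s9",(170,200,340,370))
E
```

```text
clock: 12.82
tool_pos: [0.484, 0.3879, 0.0066]
eef_rot: [-0.573, -0.413, 0.414, 0.574]
contact_force: [1.2, 0.9, -0.0]
opening: 0.31
clock: 13.23
tool_pos: [0.4842, 0.3877, 0.057]
eef_rot: [0.574, 0.413, -0.414, -0.574]
contact_force: [-0.7, 0.2, -4.0]
opening: 0.313
t 13.23 pos [484.2 387.7  57. ] q [-0.23  1.1  -1.05  1.67  1.09  1.06 -0.4 ] F [-0.7  0.2 -4. ] M [ 0.02 -0.17  0.01] op 27.6
 x [ 0.316  0.949 -0.001] y [-0.001 -0.001 -1.   ] z [-0.949  0.316  0.   ]
```

View pics/s9.png

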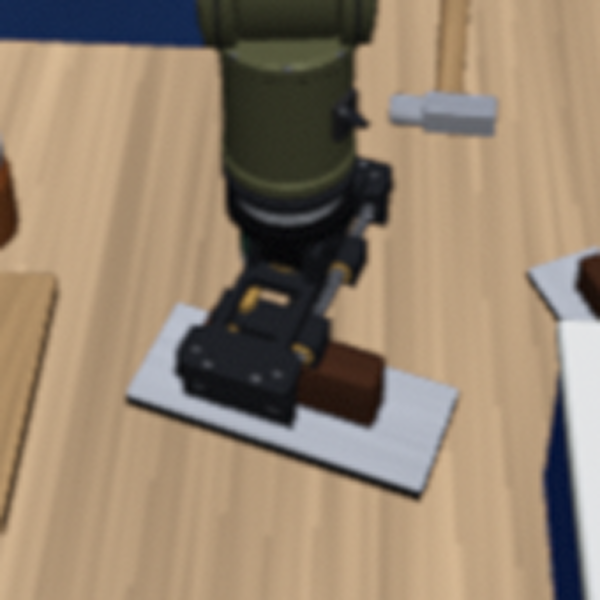

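```bash
python3 -m inch '[[0,-40,0,0,0,0],[0,-40,0,0,0,0],[0,-40,0,0,0,0],[0,-40,0,0,0,0],[0,-40,0,0,0,0],[0,-20,0,0,0,0],[0,0,0,0,0,0]]'
python3 - <<'E'
from h import *
from plant import r
s=r.get_state();show(s)
d=snap(r,"top","t9",(220,60,380,220));np.savez("top9.npz",**d)
P=cloud(d);C=(P-CAB)@RC*1000
th=np.radians(25);ux=np.array([np.cos(th),0,np.sin(th)]);n=np.array([-np.sin(th),0,np.cos(th)])
L=C-np.array([106,0,55]);S=np.stack([L@ux,L[...,1],L@n],-1)
m=(abs(S[...,0])<40)&(abs(S[...,1])<95)&(abs(S[...,2])<10);t=S[m];print(len(t),np.percentile(t[:,2],[5,50,95]).round(1))
c=np.linalg.lstsq(np.c_[t[:,:2],np.ones(len(t))],t[:,2],rcond=None)[0];print("plane slopes,offset",c.round(4))
# rim tops: points with height 8..16
k=(abs(S[...,0])<70)&(abs(S[...,1])<122)&(S[...,2]>8)&(S[...,2]<16);t=S[k]
for nm,q in(("lo",t[(t[:,0]<-40)&(abs(t[:,1])<90)][:,0]),("hi",t[(t[:,0]>40)&(abs(t[:,1])<90)][:,0]),("L",t[(t[:,1]>95)&(abs(t[:,0])<35)][:,1]),("R",t[(t[:,1]<-95)&(abs(t[:,0])<35)][:,1])):
    if len(q): print(nm,len(q),np.percentile(q,[5,50,95]).round(1))
# tab
hsv=cv2.cvtColor(d["img"],cv2.COLOR_RGB2HSV)
o=(hsv[...,0]<14)&(hsv[...,1]>190)&(hsv[...,2]>90)&(C[...,0]>80)&(C[...,0]<200)&(abs(C[...,1])<70)&(C[...,2]>120)
q=C[o];print("tab",len(q),np.percentile(q,[3,50,97],axis=0).round(1).tolist(),"ang",np.degrees(np.arctan2(q[:,2].mean()+123.4,170.7-q[:,0].mean())).round(1))
E
```

```text
clock: 13.87
tool_pos: [0.4847, 0.3899, 0.2802]
eef_rot: [-0.573, -0.415, 0.412, 0.574]
contact_force: [0.3, 1.8, -3.7]
opening: 0.316
t 13.87 pos [484.7 389.9 280.2] q [-0.19  0.85 -1.21  1.46  0.8   1.38 -0.18] F [ 0.3  1.8 -3.7] M [ 0.16 -0.1   0.01] op 27.8
 x [0.316 0.949 0.005] y [ 0.002  0.004 -1.   ] z [-0.949  0.316 -0.001]
1818 [-5.1 -0.9  3.4]
plane slopes,offset [ 0.0014  0.001  -0.8628]
lo 149 [-56.9 -53.1 -49.2]
hi 94 [50.7 53.1 55.1]
L 87 [108.9 114.1 119. ]
R 109 [-121.3 -114.9 -108.4]
tab 163 [[144.5, -47.6, 148.7], [148.8, -1.6, 188.7], [154.8, 47.3, 193.3]] ang 86.0
```

View pics/t9.png

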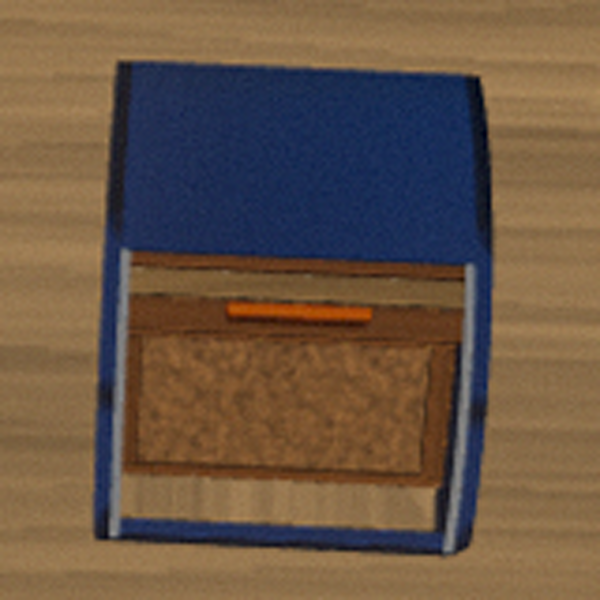

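```bash
python3 -m inch '[[0,-2,0,0,0.115,0],[0,-2,0,0,0.115,0],[0,-2,0,0,0.115,0],[0,-2,0,0,0.115,0],[0,-2,0,0,0.115,0],[0,-2,0,0,0.115,0],[0,-2,0,0,0.115,0],[0,-2,0,0,0.115,0],[0,-2,0,0,0.115,0],[0,-2,0,0,0.115,0],[0,0,0,0,0.115,0],[0,0,0,0,0,0]]'
cat >> h.py <<'E'
th=np.radians(25);UX=np.array([np.cos(th),0,np.sin(th)]);N=np.array([-np.sin(th),0,np.cos(th)])
def place(s0,h,tilt=25):
    t=np.radians(tilt);p=np.array([106,0,55])+UX*s0+N*h
    return cw(*p),rot(cd(np.sin(t),0,-np.cos(t)),cd(np.cos(t),0,np.sin(t)))
E
python3 - <<'E'
from h import *
from plant import r
s=r.get_state();show(s)
p,o=place(-4,120);print(p);plan(s,p,o)
E
```

```text
clock: 14.92
tool_pos: [0.4839, 0.3858, 0.2928]
eef_rot: [0.709, -0.008, 0.005, -0.705]
contact_force: [-0.7, 0.4, -2.7]
opening: 0.309
t 14.92 pos [483.9 385.8 292.8] q [-0.29  0.73 -0.91  1.44  0.58  1.27 -1.27] F [-0.7  0.4 -2.7] M [ 0.02 -0.08  0.03] op 27.2
 x [ 1.    -0.019 -0.005] y [-0.005 -0.007 -1.   ] z [ 0.019  1.    -0.007]
[ 0.53415239 -0.15791951  0.16206646]
rotvec [ 0.007  0.001 -0.441] deg 25.3
shift before turn [  61.   134.2 -541.8] after turn [  -1.   143.8 -542.7]
```

```bash
python3 -m inch '[[4,0,-36,0,0,0],[4,0,-36,0,0,0],[4,0,-36,0,0,0],[4,0,-36,0,0,0],[4,0,-36,0,0,0],[4,0,-36,0,0,0],[4,0,-36,0,0,0],[4,0,-36,0,0,0],[4,0,-36,0,0,0],[4,0,-36,0,0,0],[4,0,-36,0,0,0],[4,0,-36,0,0,0]]'
python3 -m inch '[[4,0,-36,0,0,0],[4,0,-36,0,0,0],[4,0,-36,0,0,0],[0,0,0,0,0,-0.09],[0,0,0,0,0,-0.09],[0,0,0,0,0,-0.09],[0,0,0,0,0,-0.09],[0,0,0,0,0,-0.08],[0,0,0,0,0,0],[0,0,0,0,0,0]]'
python3 - <<'E'
from h import *
from plant import r
s=r.get_state();show(s)
p,o=place(-4,120);plan(s,p,o)
E
```

```text
clock: 15.92
tool_pos: [0.5241, -0.0477, 0.2945]
eef_rot: [0.708, -0.006, 0.002, -0.706]
contact_force: [0.4, 0.6, -3.7]
opening: 0.313
clock: 16.75
tool_pos: [0.5331, -0.1541, 0.2947]
eef_rot: [0.693, 0.146, 0.156, -0.689]
contact_force: [0.1, -0.5, -3.1]
opening: 0.317
t 16.75 pos [ 533.1 -154.1  294.7] q [ 0.94  0.47 -1.    2.07  0.86  0.5  -0.64] F [ 0.1 -0.5 -3.1] M [-0.03  0.55 -0.01] op 27.9
 x [ 0.908 -0.012  0.418] y [ 0.418 -0.009 -0.908] z [ 0.015  1.    -0.003]
rotvec [ 0.002  0.004 -0.005] deg 0.4
shift before turn [-54.4 120.9  -3.4] after turn [-55.  120.7  -3.8]
```

```bash
python3 -m inch '[[-18,5,-1,0,0.004,-0.005],[-18,10,-1,0,0,0],[-18,20,-1,0,0,0],[0,25,-1,0,0,0],[0,25,0,0,0,0],[0,20,0,0,0,0],[0,15,0,0,0,0],[0,0,0,0,0,0],[0,0,0,0,0,0]]'
python3 - <<'E'
from h import *
from plant import r
s=r.get_state();show(s)
p,o=place(-4,6.6);plan(s,p,o)
snap(r,"scene","s10",(120,40,400,240));snap(r,"top","t10",(200,50,400,250))
E
```

```text
clock: 17.5
tool_pos: [0.5335, -0.1584, 0.1809]
eef_rot: [0.692, 0.149, 0.163, -0.687]
contact_force: [0.4, 0.4, -3.0]
opening: 0.312
t 17.5 pos [ 533.5 -158.4  180.9] q [ 0.69  0.61 -0.64  2.24  1.8   0.27 -1.55] F [ 0.4  0.4 -3. ] M [-0.06  0.66 -0.01] op 27.5
 x [ 0.902 -0.019  0.431] y [ 0.431 -0.01  -0.902] z [ 0.021  1.    -0.001]
rotvec [ 0.003 -0.002  0.009] deg 0.6
shift before turn [ -8.6 130.7   0.8] after turn [ -7.4 130.8   0.5]
```

View pics/s10.png

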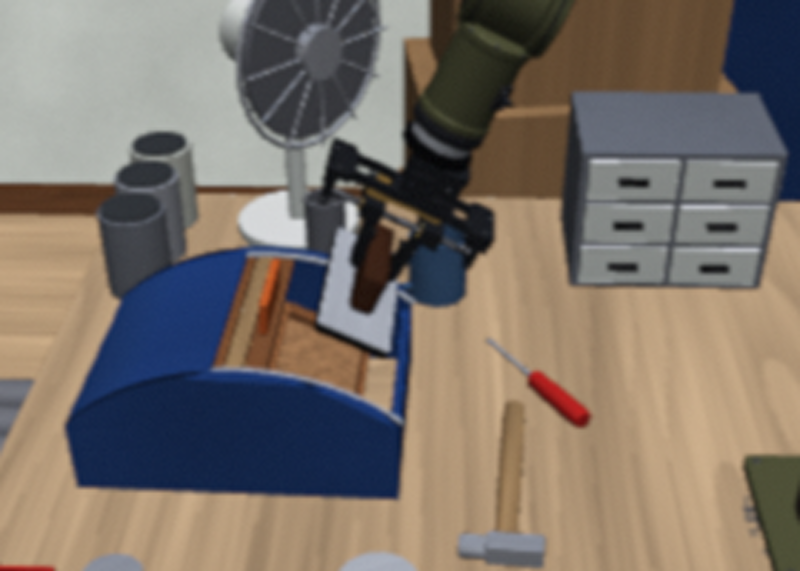

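View pics/t10.png

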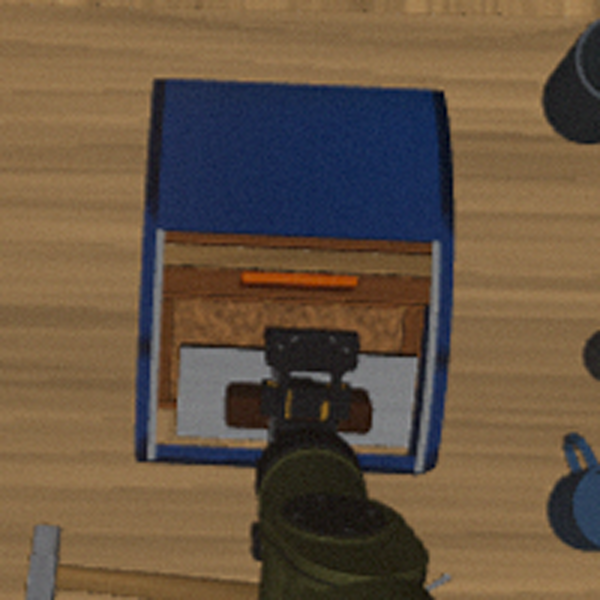

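```bash
python3 -m inch '[[-2,10,0,0,0,0.004],[-2,10,0,0,0,0.004],[-2,10,0,0,0,0],[-2,10,0,0,0,0],[0,10,0,0,0,0],[0,10,0,0,0,0],[0,10,0,0,0,0],[0,0,0,0,0,0],[0,0,0,0,0,0]]'
python3 - <<'E'
from h import *
from plant import r
s=r.get_state();show(s)
p,o=place(-4,6.6);plan(s,p,o)
E
```

```text
clock: 18.35
tool_pos: [0.5545, -0.1597, 0.1155]
eef_rot: [0.693, 0.146, 0.161, -0.687]
contact_force: [0.4, -0.5, -2.7]
opening: 0.313
t 18.35 pos [ 554.5 -159.7  115.5] q [ 0.72  0.8  -0.75  2.22  2.01  0.46 -1.71] F [ 0.4 -0.5 -2.7] M [-0.03  0.59  0.02] op 27.5
 x [ 0.906 -0.019  0.424] y [ 0.424 -0.012 -0.906] z [ 0.023  1.    -0.003]
rotvec [ 0.005 -0.003  0.001] deg 0.3
shift before turn [ 1.2 62.6  1.7] after turn [ 1.3 62.6  1.4]
```

```bash
python3 -m inch '[[0,9,1,0,0,0],[0,9,0,0,0,0],[0,9,0,0,0,0],[0,9,0,0,0,0],[0,9,0,0.005,0,0],[0,0,0,0,0,0],[0,0,0,0,0,0]]'
python3 - <<'E'
from h import *
from plant import r
s=r.get_state();show(s)
p,o=place(-4,6.6);plan(s,p,o)
snap(r,"scene","s11",(150,60,310,180));snap(r,"top","t11",(230,80,370,210))
E
```

```text
clock: 18.93
tool_pos: [0.5731, -0.1587, 0.0733]
eef_rot: [0.691, 0.146, 0.16, -0.69]
contact_force: [0.2, 0.0, -4.1]
opening: 0.314
t 18.93 pos [ 573.1 -158.7   73.3] q [ 0.71  0.91 -0.76  2.19  2.08  0.53 -1.75] F [ 0.2  0.  -4.1] M [-0.03  0.68 -0.02] op 27.7
 x [ 0.906 -0.02   0.422] y [ 0.422 -0.006 -0.906] z [0.02  1.    0.003]
rotvec [-0.002 -0.003 -0.   ] deg 0.2
shift before turn [ 2.2 16.5  0.1] after turn [ 2.2 16.5  0.1]
```

View pics/s11.png

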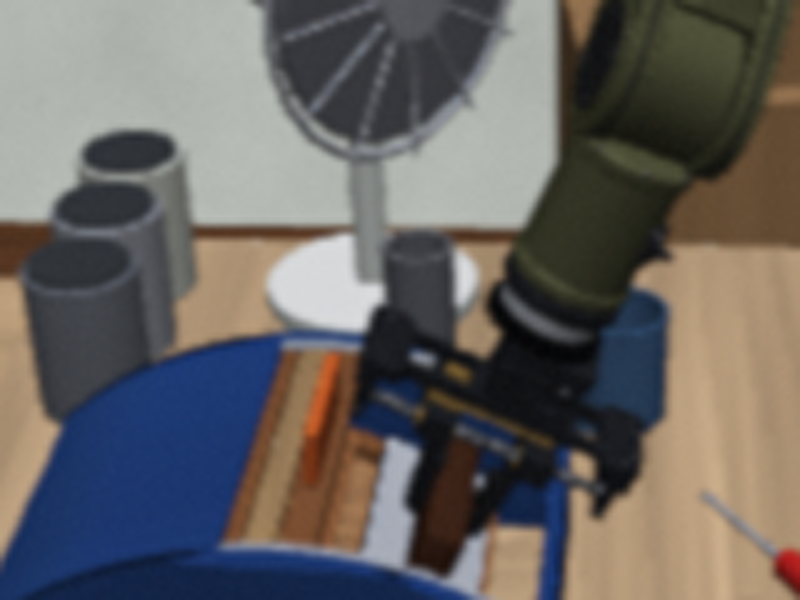

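View pics/t11.png

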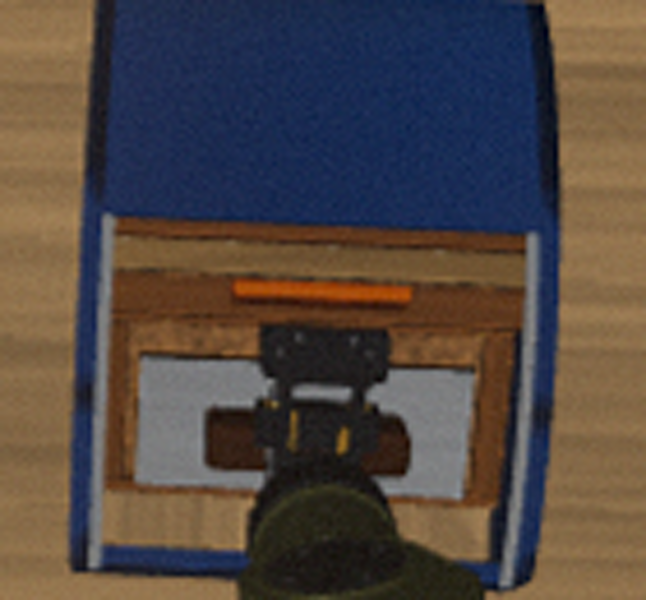

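```bash
python3 -m inch '[[1,5,0,0,0,0],[1,4,0,0,0,0],[0,0,0,0,0,0]]'; python3 -m inch '[[0,2,0,0,0,0],[0,2,0,0,0,0],[0,0,0,0,0,0]]';  python3 -m inch '[[0,2,0,0,0,0],[0,0,0,0,0,0]]'; python3 - <<'E'
from h import *
from plant import r
s=r.get_state();show(s)
p,o=place(-4,6.6);plan(s,p,o)
E
```

```text
clock: 19.28
tool_pos: [0.5795, -0.1591, 0.0666]
eef_rot: [0.691, 0.146, 0.161, -0.689]
contact_force: [-0.4, 0.2, -3.6]
opening: 0.314
clock: 19.53
tool_pos: [0.5806, -0.159, 0.063]
eef_rot: [0.691, 0.146, 0.16, -0.689]
contact_force: [0.7, -0.5, -3.8]
opening: 0.315
clock: 19.7
tool_pos: [0.5815, -0.159, 0.0612]
eef_rot: [0.691, 0.146, 0.16, -0.689]
contact_force: [0.2, -0.2, -3.1]
opening: 0.312
t 19.7 pos [ 581.5 -159.    61.2] q [ 0.7   0.94 -0.76  2.17  2.1   0.54 -1.75] F [ 0.2 -0.2 -3.1] M [-0.04  0.7  -0.  ] op 27.5
 x [ 0.906 -0.019  0.423] y [ 0.423 -0.006 -0.906] z [0.02  1.    0.002]
rotvec [-0.001 -0.003  0.001] deg 0.2
shift before turn [-0.3  2.   0.2] after turn [-0.3  2.   0.2]
```

```bash
python3 -m inch '[[0,1.5,0,0,0,0],[0,0,0,0,0,0]]';  python3 -m inch '[[0,1.5,0,0,0,0],[0,0,0,0,0,0]]'; python3 -m inch '[[0,1,0,0,0,0],[0,0,0,0,0,0]]'
```

```text
clock: 19.87
tool_pos: [0.5821, -0.159, 0.0599]
eef_rot: [0.691, 0.146, 0.16, -0.689]
contact_force: [1.0, 0.3, -3.1]
opening: 0.314
clock: 20.03
tool_pos: [0.5827, -0.1589, 0.0592]
eef_rot: [0.691, 0.147, 0.16, -0.689]
contact_force: [-2.7, -0.5, 1.2]
opening: 0.313
clock: 20.2
tool_pos: [0.5827, -0.159, 0.0591]
eef_rot: [0.691, 0.147, 0.16, -0.689]
contact_force: [-7.9, -1.1, 11.5]
opening: 0.317
```

```bash
python3 -m inch '[[0,-0.8,0,0,0,0],[0,0,0,0,0,0]]' - 45;  python3 -m inch '[[0,0,0,0,0,0],[0,0,0,0,0,0],[0,0,0,0,0,0]]' 34 10; python3 -m inch '[[0,0,0,0,0,0],[0,0,0,0,0,0],[0,0,0,0,0,0]]' 46 10
python3 - <<'E'
from h import *
from plant import r
s=r.get_state();show(s)
snap(r,"scene","s12",(150,60,310,180));snap(r,"top","t12",(230,80,370,210))
E
```

```text
clock: 20.37
tool_pos: [0.5827, -0.159, 0.0592]
eef_rot: [0.691, 0.147, 0.16, -0.689]
contact_force: [-4.9, -1.5, 6.5]
opening: 0.317
clock: 20.62
tool_pos: [0.5836, -0.1589, 0.0588]
eef_rot: [0.691, 0.147, 0.161, -0.689]
contact_force: [-0.2, 0.6, 0.6]
opening: 0.385
clock: 20.87
tool_pos: [0.583, -0.1589, 0.0586]
eef_rot: [0.691, 0.146, 0.16, -0.689]
contact_force: [-0.4, 0.3, -0.3]
opening: 0.521
t 20.87 pos [ 583.  -158.9   58.6] q [ 0.7   0.95 -0.76  2.17  2.1   0.54 -1.75] F [-0.4  0.3 -0.3] M [-0.    0.35  0.05] op 45.9
 x [ 0.906 -0.019  0.424] y [ 0.424 -0.006 -0.906] z [0.02  1.    0.002]
```

View pics/s12.png

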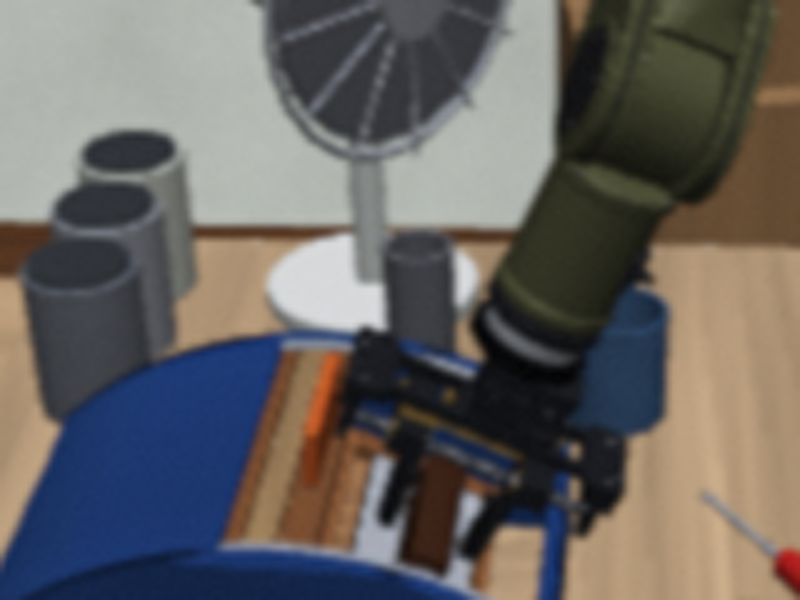

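View pics/t12.png

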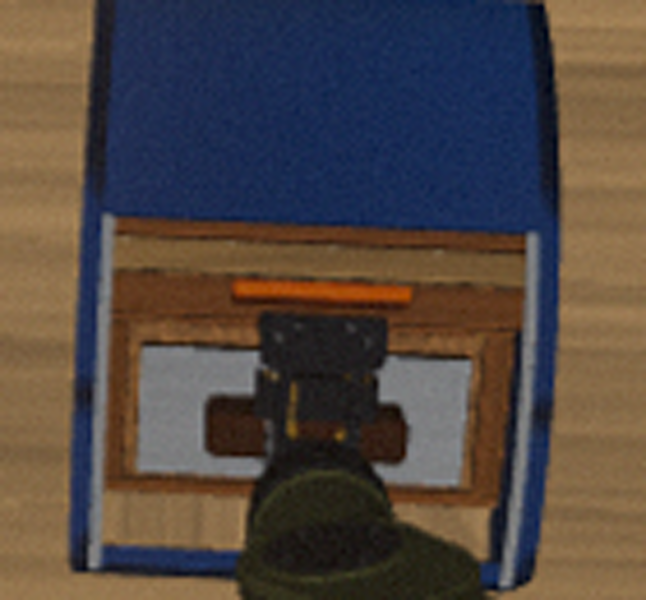

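Released: the sander lies in the bay with the jaws clear of the handle. I'll retreat along the rest's normal and check that it lies flat.

```bash
python3 -m inch '[[0,-5,0,0,0,0],[0,-10,0,0,0,0],[0,-20,0,0,0,0],[0,-25,0,0,0,0],[0,-25,0,0,0,0],[0,-25,0,0,0,0],[0,-25,0,0,0,0],[0,-25,0,0,0,0],[0,-25,0,0,0,0],[0,0,0,0,0,0],[0,0,0,0,0,0]]'
python3 - <<'E'
from h import *
from plant import r
s=r.get_state();show(s)
d=snap(r,"scene","s13",(150,60,310,180))
for nm,d in(("top",r.snapshot("top")),("scene",d)):
    P=cloud(d);C=(P-CAB)@RC*1000;L=C-np.array([106,0,55]);S=np.stack([L@UX,L[...,1],L@N],-1)
    hsv=cv2.cvtColor(d["img"],cv2.COLOR_RGB2HSV)
    m=(abs(S[...,0])<50)&(abs(S[...,1])<108)&(S[...,2]>5)&(S[...,2]<24)&(hsv[...,1]<60)&(hsv[...,2]>70);t=S[m]
    if len(t)>20:
        c=np.linalg.lstsq(np.c_[t[:,:2],np.ones(len(t))],t[:,2],rcond=None)[0];print(nm,"plate",len(t),c.round(4),rect(t*1e-3))
        print(t.min(0).round(),t.max(0).round())
E
```

```text
clock: 21.88
tool_pos: [0.5099, -0.1586, 0.2142]
eef_rot: [0.692, 0.146, 0.16, -0.688]
contact_force: [0.2, -0.6, 0.1]
opening: 0.525
t 21.88 pos [ 509.9 -158.6  214.2] q [ 0.64  0.49 -0.51  2.25  1.45  0.15 -1.21] F [ 0.2 -0.6  0.1] M [ 0.    0.31 -0.03] op 46.2
 x [ 0.906 -0.018  0.423] y [ 0.423 -0.01  -0.906] z [ 0.021  1.    -0.001]
top plate 1167 [ 9.00000e-04 -1.60000e-03  1.30726e+01] (array([-3.8, -0.7]), array([ 80.9, 198.9]), 0.2)
[ -44. -100.    5.] [37. 99. 23.]
scene plate 244 [-2.00000e-04  1.28000e-02  1.12067e+01] (array([ -2.5, -42.8]), array([ 86.3, 125.1]), 4.0)
[ -49. -108.    5.] [37. 21. 22.]
```

View pics/s13.png

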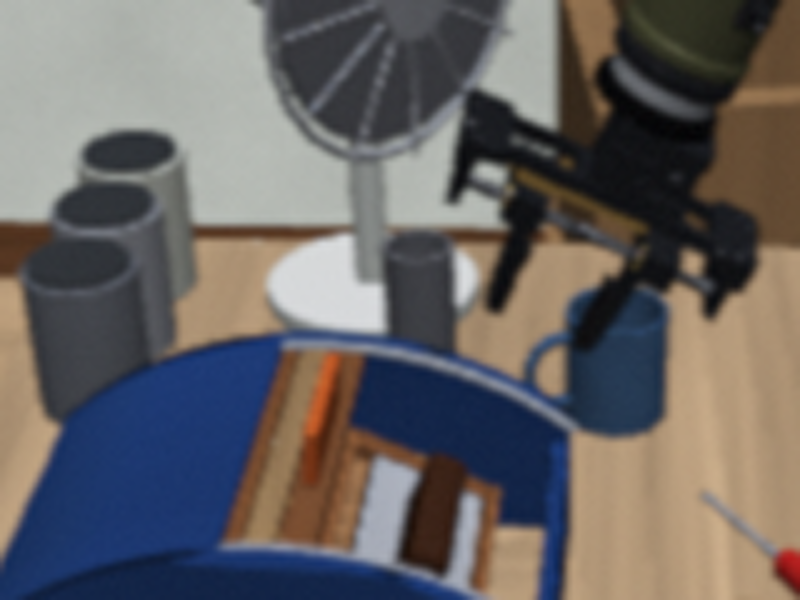

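```bash
python3 -m inch '[[0,-10,0,0,0,0.09],[0,-10,0,0,0,0.09],[0,0,0,0,0,0.09],[0,0,0,0,0,0.09],[0,0,0,0,0,0.077],[0,0,0,0,0,0],[0,0,0,0,0,0]]' 0 20
python3 - <<'E'
from h import *
from plant import r
s=r.get_state();show(s)
plan(s,cw(190,0,220),rot([0,0,-1],cd(1,0,0)))
E
```

```text
clock: 22.57
tool_pos: [0.5147, -0.1726, 0.2189]
eef_rot: [0.718, 0.038, 0.064, -0.693]
contact_force: [0.4, 0.8, -1.2]
opening: 0.015
t 22.57 pos [ 514.7 -172.6  218.9] q [ 0.74  0.61 -0.82  1.94  0.72  0.74 -0.52] F [ 0.4  0.8 -1.2] M [-0.02  0.07 -0.05] op 1.3
 x [ 0.989 -0.035  0.144] y [ 0.143 -0.038 -0.989] z [ 0.04   0.999 -0.033]
rotvec [ 0.034 -0.02   0.144] deg 8.6
shift before turn [155.7  21.   18.4] after turn [157.5  -1.1  15. ]
```

```bash
python3 -m inch '[[0,0,0,0.017,-0.01,0.072],[0,0,0,0.017,-0.01,0.072],[22,0,3,0,0,0],[22,0,3,0,0,0],[22,0,3,0,0,0],[22,0,3,0,0,0],[22,0,3,0,0,0],[22,0,0,0,0,0],[22,0,0,0,0,0],[0,0,0,0,0,0],[0,0,0,0,0,0]]'
python3 - <<'E'
from h import *
from plant import r
s=r.get_state();show(s)
plan(s,cw(190,0,145),rot([0,0,-1],cd(1,0,0)))
snap(r,"scene","s14",(150,60,310,180))
E
```

```text
clock: 23.48
tool_pos: [0.6676, -0.1604, 0.2183]
eef_rot: [0.708, -0.007, 0.005, -0.706]
contact_force: [-0.8, -0.1, -0.3]
opening: 0.007
t 23.48 pos [ 667.6 -160.4  218.3] q [ 0.53  0.87 -0.8   1.33  0.63  1.21 -0.33] F [-0.8 -0.1 -0.3] M [ 0.05 -0.07  0.02] op 0.6
 x [ 1.    -0.017 -0.002] y [-0.002 -0.004 -1.   ] z [ 0.017  1.    -0.004]
rotvec [ 0.004  0.001 -0.002] deg 0.3
shift before turn [ 5.1 73.3  0.3] after turn [ 4.9 73.3  0.1]
```

View pics/s14.png

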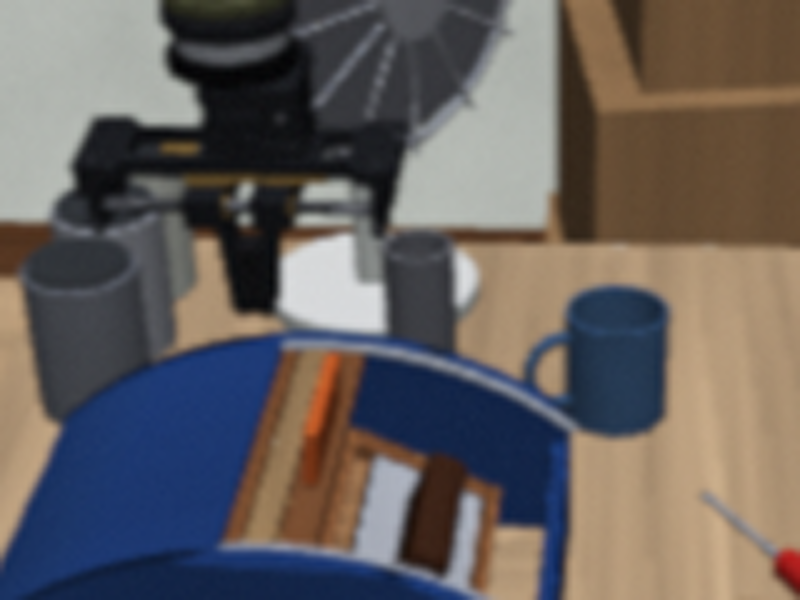

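```bash
python3 -m inch '[[3,20,0,0,0,0],[0,20,0,0,0,0],[0,18,0,0,0,0],[0,10,0,0,0,0],[0,5,0,0,0,0],[0,0,0,0,0,0]]'
python3 -m inch '[[-10,0,0,0,0,0],[-10,0,0,0,0,0],[-10,0,0,0,0,0],[0,0,0,0,0,0]]'
python3 - <<'E'
from h import *
from plant import r
s=r.get_state();show(s)
print("cab",np.round(RC.T@(s["tool_pos"]-CAB)*1000,1))
snap(r,"scene","s15",(150,60,310,180))
E
```

```text
clock: 24.03
tool_pos: [0.6698, -0.1608, 0.146]
eef_rot: [0.708, -0.007, 0.005, -0.706]
contact_force: [-0.4, 0.0, -0.1]
opening: 0.002
clock: 24.37
tool_pos: [0.6404, -0.1602, 0.1485]
eef_rot: [0.708, -0.006, 0.006, -0.706]
contact_force: [-0.8, 0.4, -0.7]
opening: 0.004
t 24.37 pos [ 640.4 -160.2  148.5] q [ 0.55  0.9  -0.77  1.49  0.69  1.03 -0.41] F [-0.8  0.4 -0.7] M [-0.01 -0.12 -0.04] op 0.3
 x [ 1.    -0.017 -0.   ] y [-0.    -0.002 -1.   ] z [ 0.017  1.    -0.002]
cab [157.9  -0.3 148.5]
```

View pics/s15.png

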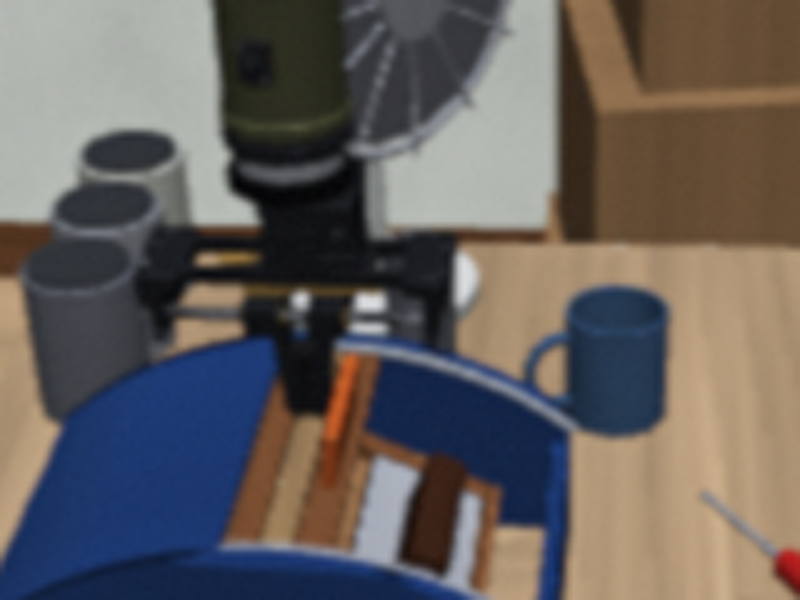

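```bash
python3 -m inch '[[-11,2,0,0,0,0],[-11,3,0,0,0,0],[-11,3,0,0,0,0],[-11,3,0,0,0,0],[-11,3.5,0,0,0,0],[-11,4,0,0,0,0]]'
python3 - <<'E'
from h import *
from plant import r
s=r.get_state();show(s)
print("cab",np.round(RC.T@(s["tool_pos"]-CAB)*1000,1))
snap(r,"scene","s16",(150,60,310,180))
E
```

```text
clock: 24.92
tool_pos: [0.5777, -0.1584, 0.1304]
eef_rot: [0.708, -0.004, 0.008, -0.707]
contact_force: [1.4, 0.2, 1.9]
opening: 0.004
t 24.92 pos [ 577.7 -158.4  130.4] q [ 0.6   0.85 -0.76  1.71  0.74  0.88 -0.49] F [1.4 0.2 1.9] M [-0.08 -0.5   0.03] op 0.3
 x [ 1.    -0.017  0.005] y [ 0.005 -0.001 -1.   ] z [ 0.017  1.    -0.001]
cab [ 95.2   0.3 130.4]
```

View pics/s16.png

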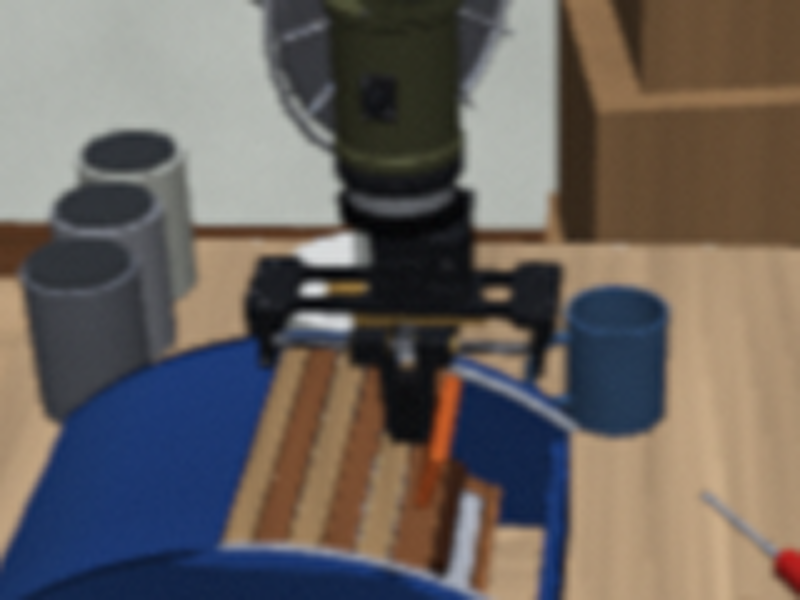

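```bash
python3 -m inch '[[-10,4,0,0,0,0],[-10,4,0,0,0,0],[-10,4.5,0,0,0,0],[-10,5,0,0,0,0],[-10,5,0,0,0,0],[-8,4.5,0,0,0,0]]'
python3 - <<'E'
from h import *
from plant import r
s=r.get_state();show(s)
print("cab",np.round(RC.T@(s["tool_pos"]-CAB)*1000,1))
snap(r,"scene","s17",(150,60,310,180))
E
```

```text
clock: 25.47
tool_pos: [0.5188, -0.1576, 0.1025]
eef_rot: [0.708, -0.005, 0.007, -0.707]
contact_force: [1.4, -0.1, 2.5]
opening: 0.006
t 25.47 pos [ 518.8 -157.6  102.5] q [ 0.62  0.83 -0.71  1.9   0.81  0.73 -0.59] F [ 1.4 -0.1  2.5] M [ 0.   -0.33  0.03] op 0.5
 x [ 1.    -0.017  0.002] y [ 0.002 -0.002 -1.   ] z [ 0.017  1.    -0.001]
cab [ 36.3   0.  102.5]
```

View pics/s17.png

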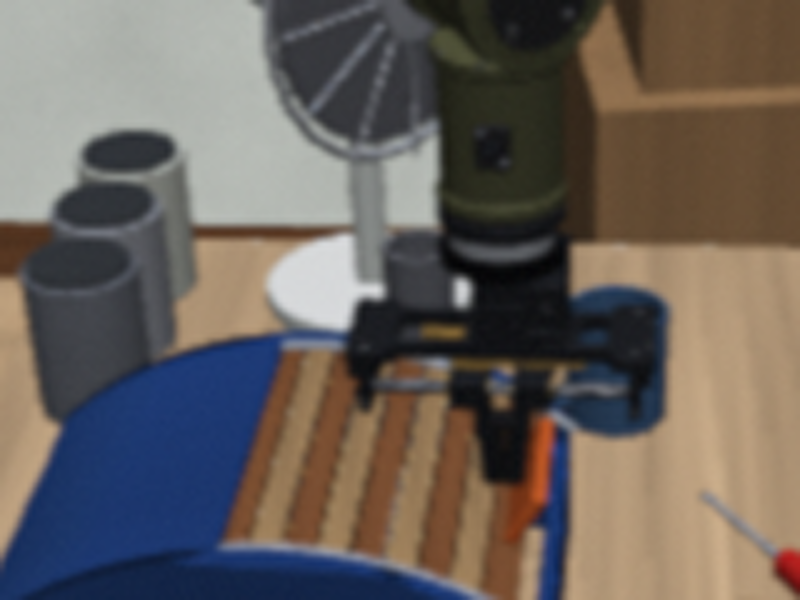

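```bash
python3 -m inch '[[-6,3,0,0,0,0],[-5,2.5,0,0,0,0],[-4,2,0,0,0,0],[-3,1.5,0,0,0,0],[0,0,0,0,0,0]]'
python3 -m inch '[[-3,0.5,0,0,0,0],[0,0,0,0,0,0]]'; python3 -m inch '[[-3,0.5,0,0,0,0],[0,0,0,0,0,0]]'
python3 - <<'E'
from h import *
from plant import r
s=r.get_state();show(s)
print("cab",np.round(RC.T@(s["tool_pos"]-CAB)*1000,1))
E
```

```text
clock: 25.93
tool_pos: [0.4983, -0.1574, 0.0924]
eef_rot: [0.708, -0.007, 0.005, -0.707]
contact_force: [0.1, -0.0, -0.2]
opening: 0.007
clock: 26.1
tool_pos: [0.4957, -0.1574, 0.0922]
eef_rot: [0.708, -0.007, 0.005, -0.707]
contact_force: [0.7, 0.5, 0.4]
opening: 0.005
clock: 26.27
tool_pos: [0.4932, -0.1572, 0.0919]
eef_rot: [0.707, -0.006, 0.006, -0.707]
contact_force: [1.2, 0.1, 0.3]
opening: 0.005
t 26.27 pos [ 493.2 -157.2   91.9] q [ 0.62  0.82 -0.69  1.98  0.85  0.66 -0.64] F [1.2 0.1 0.3] M [ 0.02 -0.46  0.  ] op 0.5
 x [ 1.    -0.017 -0.001] y [-0.001 -0.001 -1.   ] z [ 0.017  1.    -0.001]
cab [10.7 -0.  91.9]
```

```bash
python3 -m inch '[[-2,0.5,0,0,0,0],[0,0,0,0,0,0]]'; python3 -m inch '[[-2,0.5,0,0,0,0],[0,0,0,0,0,0]]';python3 -m inch '[[-2,0,0,0,0,0],[0,0,0,0,0,0]]'
python3 - <<'E'
from h import *
from plant import r
s=r.get_state();show(s)
print("cab",np.round(RC.T@(s["tool_pos"]-CAB)*1000,1))
snap(r,"scene","s18",(150,60,310,180))
E
```

```text
clock: 26.43
tool_pos: [0.4932, -0.1572, 0.0919]
eef_rot: [0.707, -0.005, 0.007, -0.707]
contact_force: [5.3, -0.4, 0.2]
opening: 0.003
clock: 26.6
tool_pos: [0.4932, -0.1572, 0.0919]
eef_rot: [0.707, -0.004, 0.008, -0.707]
contact_force: [8.0, -1.4, 1.2]
opening: 0.004
clock: 26.77
tool_pos: [0.4931, -0.1571, 0.0922]
eef_rot: [0.707, -0.002, 0.01, -0.707]
contact_force: [11.6, -0.9, -0.7]
opening: 0.004
t 26.77 pos [ 493.1 -157.1   92.2] q [ 0.63  0.82 -0.68  1.99  0.87  0.65 -0.65] F [11.6 -0.9 -0.7] M [-0.29 -2.39  0.04] op 0.4
 x [ 1.    -0.017  0.01 ] y [ 0.01 -0.   -1.  ] z [ 0.017  1.    -0.   ]
cab [10.6  0.1 92.2]
```

View pics/s18.png

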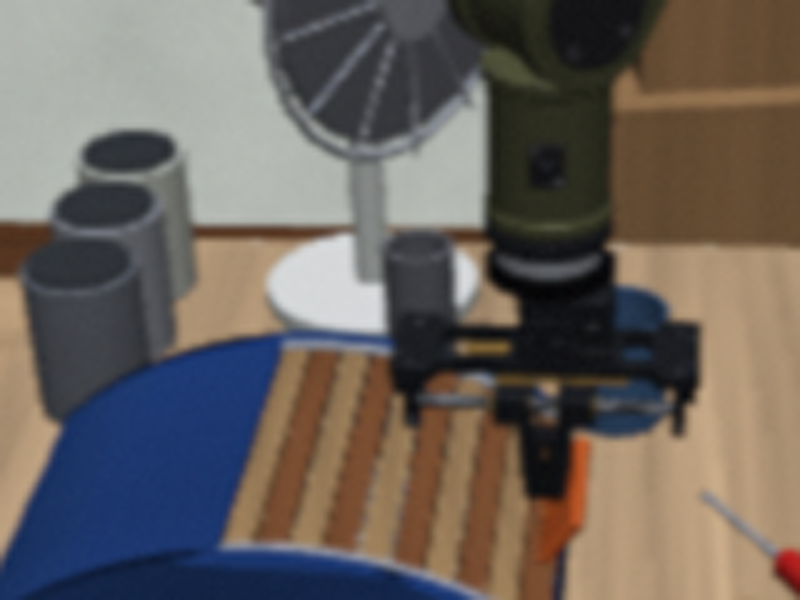

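The door has reached its stop: the force rises and nothing moves. I'll relieve the pressure, lift off, move away and check.

```bash
python3 -m inch '[[6,0,0,0,0,0],[4,-3,0,0,0,0],[0,-20,0,0,0,0],[0,-35,0,0,0,0],[0,-35,0,0,0,0],[0,-35,0,0,0,0],[0,-20,20,0,0,0],[0,0,35,0,0,0],[0,0,35,0,0,0],[0,0,35,0,0,0],[0,0,35,0,0,0],[0,0,35,0,0,0]]'
python3 -m inch '[[0,0,35,0,0,0],[0,0,35,0,0,0],[0,0,20,0,0,0],[0,0,0,0,0,0],[0,0,0,0,0,0]]'
python3 - <<'E'
from h import *
from plant import r
show(r.get_state())
for n in("top","scene"):
    d=snap(r,n,"fin_"+n);P=cloud(d);C=(P-CAB)@RC*1000;hsv=cv2.cvtColor(d["img"],cv2.COLOR_RGB2HSV)
    o=(hsv[...,0]<14)&(hsv[...,1]>190)&(hsv[...,2]>90)&(C[...,0]>-50)&(C[...,0]<200)&(abs(C[...,1])<70)&(C[...,2]>85)
    q=C[o];a=np.degrees(np.arctan2(q[:,2]+123.4,170.7-q[:,0]));print(n,len(q),"ang",np.percentile(a,[3,50,97]).round(2))
    # compare other objects with the start
    d0=np.load(n+"0.npz");P0=cloud(d0)
    if n=="top":
      for k,PP in(("start",P0),("now",P)):
        for nm,b in(("offcut",(.699,.36,.13)),("tin",(.494,.214,.06)),("hammer",(.381,-.047,.15)),("screwdr",(.327,-.24,.11)),("mug",(.468,-.46,.08)),("jar",(.745,.185,.06)),("small",(.26,.286,.09)),("pipe",(.6,-.49,.06))):
            m=(np.hypot(PP[...,0]-b[0],PP[...,1]-b[1])<b[2])&(PP[...,2]>.01)&(PP[...,2]<.14)&(PP[...,0]<.9);t=PP[m]
            print(k,nm,len(t),(t.mean(0)*1000).round(1) if len(t) else "")
E
```

```text
clock: 27.82
tool_pos: [0.4987, 0.0385, 0.2381]
eef_rot: [0.708, -0.008, 0.005, -0.706]
contact_force: [1.0, -0.2, 0.3]
opening: 0.005
clock: 28.23
tool_pos: [0.5007, 0.1282, 0.2379]
eef_rot: [0.708, -0.006, 0.004, -0.706]
contact_force: [0.3, -0.5, 1.0]
opening: 0.004
t 28.23 pos [500.7 128.2 237.9] q [ 0.17  0.62 -0.84  1.83  0.56  0.95 -0.94] F [ 0.3 -0.5  1. ] M [-0.06 -0.13 -0.05] op 0.4
 x [ 1.    -0.014 -0.004] y [-0.004 -0.003 -1.   ] z [ 0.014  1.    -0.003]
top 495 ang [53.4  54.96 80.76]
start offcut 2252 [718.6 355.   31.4]
start tin 808 [491.3 208.7  97.4]
start hammer 1752 [422.6 -49.4  54.7]
start screwdr 506 [ 324.4 -196.4   21.1]
start mug 652 [ 457.7 -455.9   58.2]
start jar 659 [742.4 197.1  71.6]
start small 610 [261.6 281.9  25.3]
start pipe 606 [ 601.4 -479.2   84.7]
now offcut 2040 [726.2 359.1  32.8]
now tin 14 [463.5 235.3 103.8]
now hammer 932 [488.4 -87.   99.4]
now screwdr 216 [ 340.9 -231.    19.2]
now mug 667 [ 458.  -455.7   56.9]
now jar 660 [742.1 197.   71.6]
now small 627 [261.3 282.3  25.1]
now pipe 608 [ 601.4 -479.3   84.6]
scene 105 ang [53.99 54.99 55.38]
```

View pics/fin_top.png

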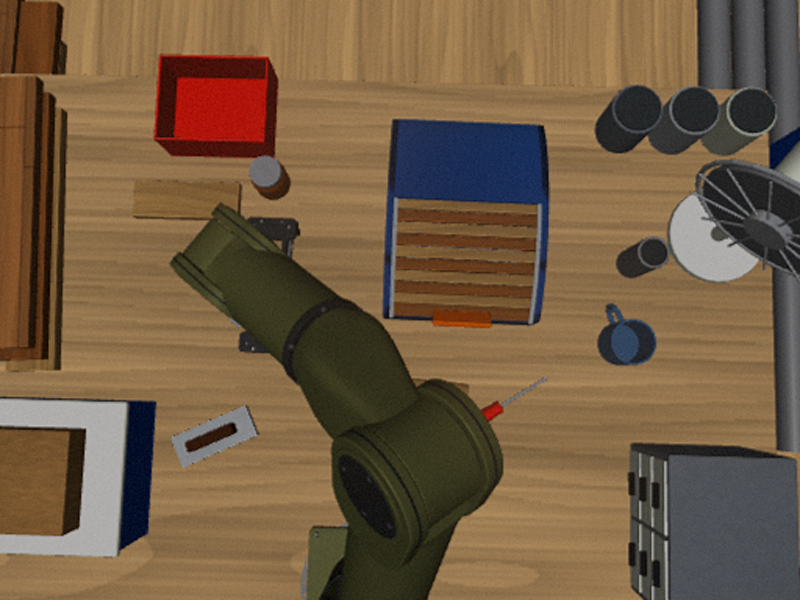

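View pics/fin_scene.png

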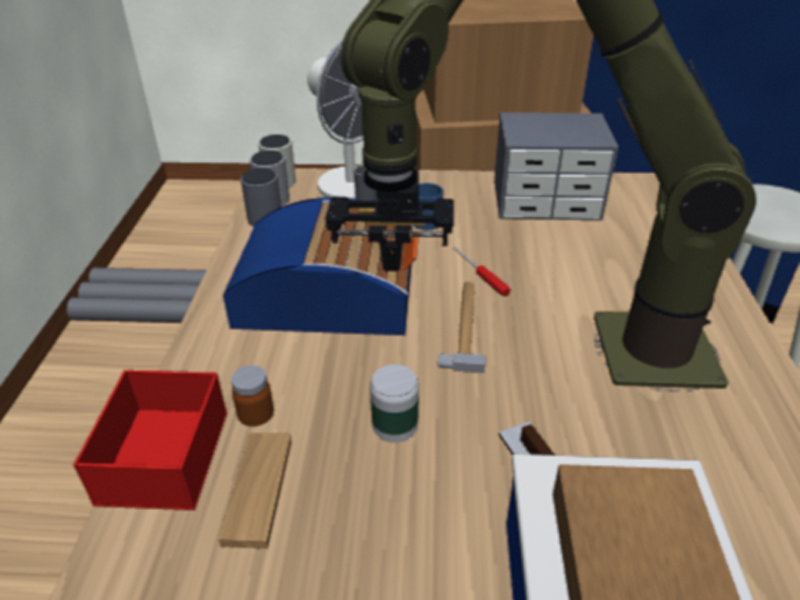

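```bash
python3 - <<'E'
from h import *
from plant import r
for d in(np.load("top0.npz"),r.snapshot("top")):
    P=cloud(d);C=(P-CAB)@RC*1000;hsv=cv2.cvtColor(d["img"],cv2.COLOR_RGB2HSV)
    o=(hsv[...,0]<14)&(hsv[...,1]>200)&(hsv[...,2]>100)&(C[...,0]>-50)&(C[...,0]<30)&(abs(C[...,1])<48)&(C[...,2]>95)
    q=C[o];rr=np.hypot(q[:,2]+123.4,170.7-q[:,0]);a=np.degrees(np.arctan2(q[:,2]+123.4,170.7-q[:,0]));k=rr>307;print(len(q),k.sum(),np.percentile(a[k],[3,50,97]).round(2))
s=np.load("scene0.npz")["img"].astype(int);n=r.snapshot("scene");m=abs(n["img"].astype(int)-s).max(-1)>50
c=cv2.connectedComponentsWithStats(m.astype(np.uint8))
print([ (c[2][i][:5].tolist()) for i in range(1,c[0]) if c[2][i,4]>15])
E
```

```text
113 113 [56.64 57.47 58.28]
348 140 [53.22 54.47 55.23]
[[209, 0, 81, 185, 5594], [273, 0, 23, 38, 333], [313, 0, 26, 28, 563], [368, 0, 13, 20, 135], [431, 0, 11, 3, 27], [431, 8, 36, 52, 695], [303, 28, 43, 52, 1057], [230, 60, 7, 8, 33], [463, 80, 9, 13, 28], [473, 94, 16, 19, 106], [412, 111, 11, 43, 280], [475, 117, 16, 35, 174], [270, 130, 8, 3, 21], [453, 142, 14, 7, 48], [196, 157, 5, 11, 23], [210, 157, 4, 11, 25], [224, 162, 4, 9, 23], [237, 162, 4, 13, 28], [207, 300, 91, 56, 2655]]
```

```bash
python3 - <<'E'
from plant import r
print(r.finish_job())
E
```

```text
the job is handed in; nothing more can be done
None
```

The sander is in the store and the door is shut; I handed the job in about 28 s into the 66 s allowed. I rolled the door open to its stop, set the 200 x 80 mm sander flat in the cork rest and released it. I then pushed the door shut until it stopped moving and lifted clear.

**Last checks**
- **Sander:** with the door still open, it measured flat on the cork. It was 4 mm down-slope of centre, under 1 mm off across the store and turned 0.2 degrees. I couldn't see it again once the door was shut.
- **Door:** it was against the shut stop, with about 12 N on the wrist and no movement. The cameras put the tab at 54.5 degrees (top view) and 55.0 degrees (scene view), against a nominal 54. The scene view had read about 0.8 degrees higher than the top view at the start too, so I put this down to measurement error.
- **Other things:** comparing the start and end scene pictures shows changes only at the arm, the store and the sander's old place. The arm hid the tin, the hammer and part of the screwdriver in the final top view, so for those I relied on the scene view.

**What went wrong**
- **First push:** it passed over the tab without moving the door. The cameras show the fingertips ending about 25–28 mm short of the reported tool point, and I allowed for that in every later move.
- **Gripping the tab:** I dropped the tilted approach I first tried because it took joint 6 close to its limit, and used closed fingers with the tool vertical instead.

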